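# Pack and seal the airtight test-strip tub

## Robot

A 6-joint arm with a two-finger parallel gripper is mounted at the origin on the work surface. World frame = base frame: x ahead of the robot, y to its left, z up, the work surface at z = 0. Lengths are in m, angles in rad, forces in N, time in s.
With the tool pointing down it reaches from about 0.375 to 0.9 m from the base axis. Payload 3.1 kg.
Tool frame: the origin (TCP) lies midway between the tips of the shut fingers; the grasp point (between the pads) lies 19 mm behind it; x points along the fingers, z is the direction in which the jaws open and shut, and the axes are right-handed (so a half turn about x gives the same grasp; the last joint's range is limited). The gripper opens to 85 mm and grips with 20 to 120 N. Pads are 22 mm wide; open, the fingers measure 114 mm over their backs; the gripper's body (76 mm by 85 mm) begins 54 mm behind the grasp point. The pads swing forward as they close: fully open they stand 13 mm farther back than shut.
Start: joints at [1.141, 0.527, 1.433, -0, 1.181, -0.178], TCP at [0.155, 0.605, 0.231] pointing down, gripper open.
Joint ranges: [-3.08, 3.08], [-0.75, 2.2], [0.22, 2.44], [-1.43, 4.57], [0, 2.65], [-2.85, 2.85]. Speed limits (rad/s): [2.79, 2.79, 3.14, 3.14, 3.14, 3.14].

## Interface

Orientations are given as a unit quaternion [x, y, z, w].
In Python, from station import status, snapshot, camera_params, ticket gives the robot as it stands.
- The arm moves only by the tool arm_command, never from a script. Its argument "series" is a list that holds one entry, the list of rows, each a list of 4 numbers: the shift along the tool's x, y, z in mm, then the turn about the tool's x in rad. A call has 1 to 10 rows; each row shifts and turns the commanded pose from where the row before left it, along the tool's axes as they then stand; what a row does not reach is not made up. A row lasts 1/10 s, in which the tool goes at most 50 mm and 8.59 degrees, less where a joint would pass 70% of its speed; a pose out of reach is approached as far as the arm can. A call is refused whole if a number of a shift passes 50 or a number of a turn 0.15, either way. A call with a gripper value outside its range is refused whole. "jaw" is the opening in per cent of the stroke, from 0 (shut) to 100 (fully open), set as the call begins (left out, the last holds). The fingers move at their own pace and stop on an object; "force" is the grip in N (left out, the last holds). Time passes only in rows, so rows that do not move let the fingers close. It gives the time, the measured TCP pose, the force and the opening at its end, in the units of the state.
- status.sense(): the state, without advancing time (a new reading comes with each control period).
- snapshot(name): name is "side" or "top"; returns the picture (400x640x3 uint8, red, green, blue); there is no depth.
- camera_params(name): a dict with "fovy" (degrees; the focal length in pixels is half the picture's height over the tangent of half this angle, whatever the lens; pixels are square), "cx", "cy" (the principal point, pixels), "extrinsics" (4x4, takes a point from camera to world coordinates). Camera axes: x right, y down, z forward; pixel columns grow to the right and rows downward; lengths in m; the calibration is good to about 2 mm. A picture is of the moment at which its call begins. camera_params takes no time and is no camera call.
- ticket.sign_off(): hands the job in, once; it reports no verdict.
The state is a dict: "t": time; "q": joint angles; "qd": joint speeds; "tau": joint torques, N m; "tcp_pos": TCP position; "tool_rot": TCP orientation; "force": force on the tool from outside, world axes, zero at the start; "ft_torque": the same for the moment, N m; "finger_gap": opening from 0.0 (shut) to 1.0 (fully open).
Only numpy, scipy, OpenCV 4.12 (cv2) and the standard library are available. Lean on these libraries where they do the work, as an engineer would, in place of code of your own. Each camera call takes 0.05 s, during which the arm holds its last target. There are 200 camera calls.

## Task

Put every test-strip canister into a well of its own in the airtight tub, between the stops, then set the lid on the tub and press it down corner by corner until the seal is fully home and the lid is flush on the rim all round. Only then swing both clamps, far and near, fully down over the lid, and let go. Leave the pill pot and the other things on the counter where they are.

Things in the scene. Friction and masses are not known exactly. Their poses are not given: they have to be found in the camera images.
- tub: White airtight tub, fixed, 126 (its x) x 184 (y) x 58 mm to the rim, open top, walls and floor 4 mm. Origin: centre of its underside; x points to its far side; clamps on its far and near sides. On the rim's corners blue L-shaped gasket pieces (arms 34 mm) start 8 mm proud. Each slides down under a push of about 9 N, at most 8 mm, to flush with the rim, and stays where pushed.
- well0 (a point): Centre of the floor (4 mm above the counter) of one of the four wells inside the tub; each well is 52 x 52 mm between grey stops 12 mm high, sides along the tub's x and y. The wells' centres lie at x = +-28, y = +-36 mm in the tub's frame.
- well1 (a point): Centre of the floor (4 mm above the counter) of one of the four wells inside the tub; each well is 52 x 52 mm between grey stops 12 mm high, sides along the tub's x and y. The wells' centres lie at x = +-28, y = +-36 mm in the tub's frame.
- well2 (a point): Centre of the floor (4 mm above the counter) of one of the four wells inside the tub; each well is 52 x 52 mm between grey stops 12 mm high, sides along the tub's x and y. The wells' centres lie at x = +-28, y = +-36 mm in the tub's frame.
- well3 (a point): Centre of the floor (4 mm above the counter) of one of the four wells inside the tub; each well is 52 x 52 mm between grey stops 12 mm high, sides along the tub's x and y. The wells' centres lie at x = +-28, y = +-36 mm in the tub's frame.
- can0 (a point): Test-strip canister, white with a green cap and band, a plain cylinder 42 mm in diameter and 44 mm high, 60 g; this point is its centre, z along its axis. Three or four of the canisters are present; an absent one has no pose.
- can1 (a point): Test-strip canister, white with a green cap and band, a plain cylinder 42 mm in diameter and 44 mm high, 60 g; this point is its centre, z along its axis. Three or four of the canisters are present; an absent one has no pose.
- can2 (a point): Test-strip canister, white with a green cap and band, a plain cylinder 42 mm in diameter and 44 mm high, 60 g; this point is its centre, z along its axis. Three or four of the canisters are present; an absent one has no pose.
- can3 (a point): Test-strip canister, white with a green cap and band, a plain cylinder 42 mm in diameter and 44 mm high, 60 g; this point is its centre, z along its axis. Three or four of the canisters are present; an absent one has no pose.
- lid_grip (a point): Grip point of the light-blue lid (142 x 200 mm along x, y; plate 5 mm, skirt 4 mm thick hanging 12 mm below it; 220 g): on the white handle bar (24 wide in x, 70 long in y, 34 tall), 10 mm below its top, 41 mm above the skirt's lower edge. Lid x goes along tub x, either way round; skirt has 4 mm play on the rim. On the tub: 95 mm above the counter on raised gaskets, 87 seated.
- lid_corner0 (a point): Pressing point on top of one corner of the lid, at x = -56, y = -84 mm from the lid's centre, on the plate's top face. With the lid on the tub it is 71 mm above the counter on an unpressed gasket and 63 mm when that corner is home on the rim. The lid is rigid, so pressing one corner may lift others a little.
- lid_corner1 (a point): Pressing point on top of one corner of the lid, at x = -56, y = +84 mm from the lid's centre, on the plate's top face. With the lid on the tub it is 71 mm above the counter on an unpressed gasket and 63 mm when that corner is home on the rim. The lid is rigid, so pressing one corner may lift others a little.
- lid_corner2 (a point): Pressing point on top of one corner of the lid, at x = +56, y = -84 mm from the lid's centre, on the plate's top face. With the lid on the tub it is 71 mm above the counter on an unpressed gasket and 63 mm when that corner is home on the rim. The lid is rigid, so pressing one corner may lift others a little.
- lid_corner3 (a point): Pressing point on top of one corner of the lid, at x = +56, y = +84 mm from the lid's centre, on the plate's top face. With the lid on the tub it is 71 mm above the counter on an unpressed gasket and 63 mm when that corner is home on the rim. The lid is rigid, so pressing one corner may lift others a little.
- clampA_pin (a point): Middle of the hinge pin of the clamp on the tub's far side, fixed to the tub at its x = 84, y = 0, z = 67 mm; the pin lies along the tub's y axis. The clamp is a steel arm 24 mm wide, 6 mm thick and 59 mm long from the pin; its red end, centred 48 mm from the pin, is 28 mm wide and rises 7 mm above the arm's middle plane when shut.
- clampA (a joint): Angle in rad of the clamp on the tub's far side: 0 = shut, the arm level over the lid towards the tub's middle, its underside 1 mm above a seated lid; 1.57 = upright; more = leaning away from the tub (to 2.3). Stiff hinge (0.08 N m), stays where it is left.
- clampB_pin (a point): Middle of the hinge pin of the clamp on the tub's near side, fixed to the tub at its x = -84, y = 0, z = 67 mm; the pin lies along the tub's y axis. The clamp is a steel arm 24 mm wide, 6 mm thick and 59 mm long from the pin; its red end, centred 48 mm from the pin, is 28 mm wide and rises 7 mm above the arm's middle plane when shut.
- clampB (a joint): Angle in rad of the clamp on the tub's near side: 0 = shut, the arm level over the lid towards the tub's middle, its underside 1 mm above a seated lid; 1.57 = upright; more = leaning away from the tub (to 2.3). Stiff hinge (0.08 N m), stays where it is left.
- pillpot: Amber pill pot with white cap, 42 mm in diameter, 62 mm high; a bystander among the canisters. Origin under its centre.
- oximeter: Finger-clip pulse meter, white and blue, 58 x 32 x 28 mm; bystander. Origin under its centre.
- thermometer: White stick thermometer lying flat, 135 x 20 x 12 mm; bystander. Origin under its body.
- mug: Blue mug, 80 mm in diameter, 92 mm high; bystander. Origin under its centre.
- marker: White and red marker pen lying flat, 125 mm long, 15 mm thick; bystander. Origin under its middle.
Things that resemble listed ones, but are neither listed nor needed, are in the scene too. What is shaped like the part that bears can3 but red or yellow is not meant.

How it is judged:
On the way, in this order (a step that is already met when the one before it is completed fails the run):
1. every canister present is down in a well of the tub ((horizontal distance between can0 and well0 below 0.011 m or horizontal distance between can0 and well1 below 0.011 m or horizontal distance between can0 and well2 below 0.011 m or horizontal distance between can0 and well3 below 0.011 m) and z of each of can0, can1, can2, can3 in the frame of tub below 0.031 m and (horizontal distance between can1 and well0 below 0.011 m or horizontal distance between can1 and well1 below 0.011 m or horizontal distance between can1 and well2 below 0.011 m or horizontal distance between can1 and well3 below 0.011 m) and (horizontal distance between can2 and well0 below 0.011 m or horizontal distance between can2 and well1 below 0.011 m or horizontal distance between can2 and well2 below 0.011 m or horizontal distance between can2 and well3 below 0.011 m) and (horizontal distance between can3 and well0 below 0.011 m or horizontal distance between can3 and well1 below 0.011 m or horizontal distance between can3 and well2 below 0.011 m or horizontal distance between can3 and well3 below 0.011 m)), for 0.2 s.
2. the lid is on the tub with all four corners home, both clamps still open (z of lid_corner0 in the frame of tub between 0.06 and 0.0652 m and z of lid_corner1 in the frame of tub between 0.06 and 0.0652 m and z of lid_corner2 in the frame of tub between 0.06 and 0.0652 m and z of lid_corner3 in the frame of tub between 0.06 and 0.0652 m and horizontal distance between lid_grip and tub below 0.01 m and value of joint each of clampA, clampB above 0.5 rad), for 0.2 s.
At the end, for the whole second after the job is handed in: Every canister present is down in a well, within 11 mm of the well's centre; the lid lies centred on the tub within 10 mm with each of its four corners within 2.2 mm of fully home; both clamps are shut (below 0.1 rad); everything is released and at rest (all of step 1 and z of lid_corner0 in the frame of tub between 0.06 and 0.0652 m and z of lid_corner1 in the frame of tub between 0.06 and 0.0652 m and z of lid_corner2 in the frame of tub between 0.06 and 0.0652 m and z of lid_corner3 in the frame of tub between 0.06 and 0.0652 m and horizontal distance between lid_grip and tub below 0.01 m and value of joint each of clampA, clampB below 0.1 rad); the robot touches nothing.
It fails at once if a bystander is moved more than 30 mm (the pill pot: 60 mm) or knocked over (distance of pillpot from where it was at the start of the episode above 0.06 m or distance of any of oximeter, thermometer, mug, marker from where it was at the start of the episode above 0.03 m or angle between any of pillpot, oximeter, thermometer, mug's own z axis and vertical above 0.5 rad).
Of jar0, jar1, jar2, jar3 only 3 to 4 are there at a start; the rules pass over those that are not, and their reading is None.
At some moment in a run one of jar0, jar1, jar2, jar3 may be knocked a few centimetres aside while the robot is not near it.
Once in a run the grip may slacken for a moment while it holds something.
It also fails if it takes over 200 s, if anything falls off the work surface, if the arm or the gripper's body presses on something with over 40 N, if the wrist force passes 120 N, or if a joint passes its speed limit or range.

## Working session

There is one attempt and no reset: what is moved stays moved. The work goes in short steps, Python scripts to look and compute and a tool call to move; the robot and the scene stay as the last step left them, time stands still between calls to the robot, and variables do not carry over. Pictures are saved under pics/ and viewed, about 12 in all and at most 16, crops included, and the job is handed in when it is done.

Besides the shell and the picture viewer there is one more tool, called after "Call:" as name([rows], argument=value, ...), one row to a line, values as JSON. arm_command: Moves the arm, as the interface text tells. Its arguments: {"type":"object","properties":{"series":{"type":"array"},"jaw":{"type":"number"},"force":{"type":"number"}},"required":["series"]}

```bash
mkdir -p pics; ls; python3 - <<'E'
from station import status, snapshot, camera_params
import cv2,numpy as np
s=status.sense();print({k:np.round(v,4).tolist() for k,v in s.items()})
for n in("top","side"):
    cv2.imwrite(f"pics/{n}0.png",snapshot(n)[...,::-1]);p=camera_params(n);print(n,p['fovy'],p['cx'],p['cy'],np.round(p['extrinsics'],4).tolist(),p.keys())
E
```

```text
pics
{'t': 0.0, 'q': [1.1415, 0.5285, 1.4339, -0.0, 1.1814, -0.1785], 'qd': [-0.0005, 0.0005, 0.0024, 0.0003, 0.0013, -0.0005], 'tau': [-0.0004, -44.2352, -17.8021, -0.0002, 0.0085, 0.0], 'tcp_pos': [0.1548, 0.6048, 0.2303], 'tool_rot': [-0.4339, 0.5593, 0.4332, 0.5579], 'force': [0.1664, 0.4558, 0.1673], 'ft_torque': [-0.0339, -0.0028, 0.0132], 'finger_gap': 0.9987}
top 54.17869004098035 321.5375233211578 194.45006184192448 [[-0.0265, -0.9833, 0.1799, 0.3212], [-0.9993, 0.0309, 0.0215, -0.0343], [-0.0267, -0.1792, -0.9835, 1.3001], [0.0, 0.0, 0.0, 1.0]] dict_keys(['fovy', 'cx', 'cy', 'extrinsics'])
side 42.82110227815262 326.1061858509115 196.1385464652104 [[-0.9463, -0.2393, 0.2173, 0.2041], [-0.3229, 0.7287, -0.6039, 0.9885], [-0.0138, -0.6417, -0.7668, 1.3076], [0.0, 0.0, 0.0, 1.0]] dict_keys(['fovy', 'cx', 'cy', 'extrinsics'])
```

View pics/top0.png

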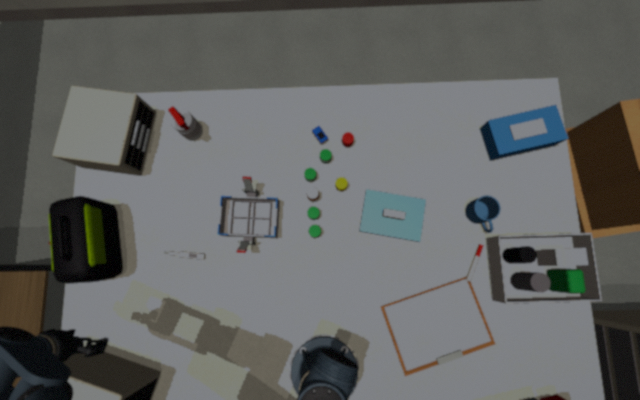

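View pics/side0.png

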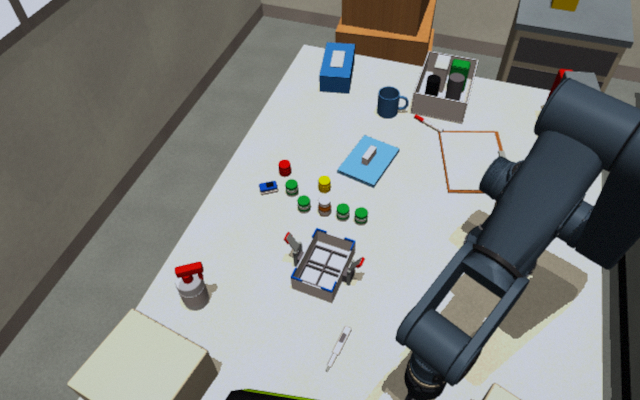

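The top picture shows green caps at (326,156), (310,174), (314,213) and (315,231). The look-alikes are a red cap at (348,139), a yellow cap at (341,184), the white-capped pill pot at (313,195), and a green item in the tray at (567,281). The tub is at (250,217) and the lid at (393,215). By the description, the four green-capped canisters are the targets.

```bash
cat > h.py <<'E'
import numpy as np,cv2
from station import status,snapshot,camera_params
def cam(n):
    p=camera_params(n);return 200/np.tan(np.radians(p['fovy'])/2),p['cx'],p['cy'],np.array(p['extrinsics'])
def toW(n,px,z):
    f,cx,cy,E=cam(n);u,v=px;d=E[:3,:3]@[(u-cx)/f,(v-cy)/f,1];o=E[:3,3];return o+d*(z-o[2])/d[2]
def proj(n,P):
    f,cx,cy,E=cam(n);c=E[:3,:3].T@(np.array(P)-E[:3,3]);return np.array([f*c[0]/c[2]+cx,f*c[1]/c[2]+cy])
def snap(n,f=None):
    im=snapshot(n)[...,::-1].copy()
    if f:cv2.imwrite('pics/'+f,im)
    return im
def blobs(im,lo,hi,amin=15):
    m=cv2.inRange(cv2.cvtColor(im,cv2.COLOR_BGR2HSV),np.array(lo),np.array(hi))
    n,l,s,c=cv2.connectedComponentsWithStats(m)
    return [(c[i],s[i]) for i in range(1,n) if s[i,4]>=amin]
def crop(im,x0,y0,x1,y1,k,f):
    cv2.imwrite('pics/'+f,cv2.resize(im[y0:y1,x0:x1],None,fx=k,fy=k,interpolation=cv2.INTER_CUBIC))
E
python3 - <<'E'
from h import *
t=cv2.imread('pics/top0.png');s=cv2.imread('pics/side0.png')
for n,im in(('top',t),('side',s)):
    for c,st in blobs(im,(40,100,50),(80,255,255),30): print('green',n,c.round(1),st,toW(n,c,.044).round(3))
    for c,st in blobs(im,(80,50,130),(100,255,255),200): print('lid',n,c.round(1),st,toW(n,c,.017).round(4))
    for c,st in blobs(im,(105,120,40),(125,255,255),8): print('blue',n,c.round(1),st,toW(n,c,.066).round(4))
crop(t,205,115,445,255,3.3,'c1.png');crop(s,250,110,420,310,3,'c2.png')
E
```

```text
green top [325.3 155. ] [320 150  11  11 101] [ 0.684 -0.023  0.044]
green top [309.9 173.7] [305 168  11  12 107] [0.622 0.03  0.044]
green top [313.  212.4] [308 207  11  12 107] [0.493 0.022 0.044]
green top [314.5 230.6] [309 225  12  12 114] [0.434 0.019 0.044]
green top [575.4 280.9] [566 269  20  24 396] [ 0.255 -0.783  0.044]
lid top [393.  214.6] [ 361  190   65   51 2237] [ 0.4812 -0.2393  0.017 ]
blue top [319.4 134.1] [313 127  14  16 111] [ 0.7495 -0.0056  0.066 ]
blue top [487.2 135.7] [484 132   8   8  22] [ 0.7247 -0.5526  0.066 ]
blue top [487.8 146.8] [486 141   5  12  16] [ 0.6873 -0.5508  0.066 ]
blue top [506.8 154. ] [504 153   6   3   8] [ 0.6609 -0.6087  0.066 ]
blue top [473.5 207.9] [473 205   2   7  10] [ 0.4888 -0.4857  0.066 ]
green side [460.4  67.6] [450  59  20  32 264] [ 0.263 -0.823  0.044]
green side [291.  184.4] [286 180  11  10  96] [ 0.688 -0.018  0.044]
green side [303.3 200.8] [298 196  12  11 109] [0.625 0.035 0.044]
green side [342.5 208.8] [337 204  12  11 112] [0.496 0.026 0.044]
green side [360.9 212.9] [355 208  13  11 114] [0.436 0.024 
[... 227 characters left out ...]
 side [347.7  63.2] [341  59  13  11  28] [ 0.6996 -0.682   0.066 ]
blue side [334.   83.4] [320  67  31  26 432] [ 0.7116 -0.5408  0.066 ]
blue side [336.2  67.8] [332  67   8   4  10] [ 0.7345 -0.6385  0.066 ]
blue side [350.3  67.9] [348  66   5   5  10] [ 0.6804 -0.6552  0.066 ]
blue side [387.8 101.6] [378  87  21  31 418] [ 0.4855 -0.4989  0.066 ]
blue side [267.4 186.3] [259 181  18  11 111] [0.7496 0.0305 0.066 ]
blue side [317.7 231.3] [312 228  14   9  36] [0.5353 0.1488 0.066 ]
blue side [350.6 242.1] [345 238  10  12  36] [0.43   0.1555 0.066 ]
blue side [294.9 275.2] [291 268  11  13  46] [0.5456 0.3125 0.066 ]
blue side [329.3 287.8] [321 282  16  10  39] [0.4409 0.3201 0.066 ]
```

View pics/c1.png

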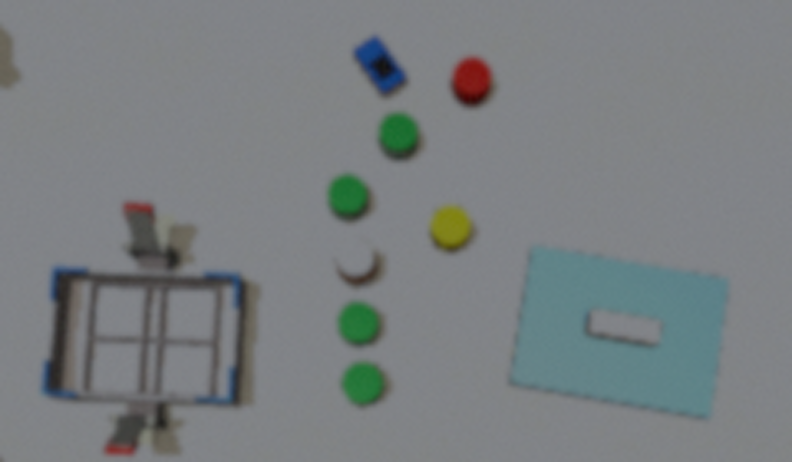

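View pics/c2.png

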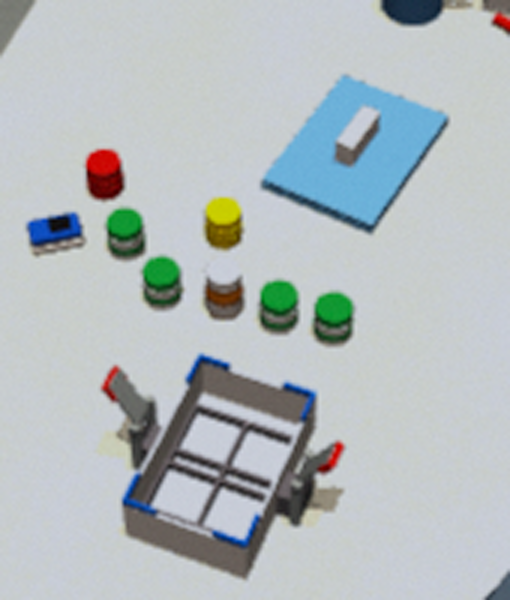

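The crops confirm it: four green-capped canisters, with the white pill pot between them, red and yellow decoys to the right, and both clamps leaning out. Next I measure the tub, the lid and the tool axes.

```bash
cat >> h.py <<'E'
from scipy.spatial.transform import Rotation as R
def pose():
    s=status.sense();M=R.from_quat(s['tool_rot']).as_matrix();return np.array(s['tcp_pos']),M,s
def go(x,y,z,yaw):
    """tool shifts mm + turn to reach TCP (x,y,z) with jaw axis at yaw (mod pi)"""
    p,M,s=pose();cur=np.arctan2(M[1,2],M[0,2]);d=(yaw-cur+np.pi/2)%np.pi-np.pi/2
    t=M.T@(np.array([x,y,z])-p)*1000
    print('shift',t.round(1),'turn about x',round(-d,3) if M[2,0]<0 else round(d,3),'jawyaw',cur.round(3),'q6',s['q'][5].__round__(3),'F',np.round(s['force'],1),'gap',round(float(s['finger_gap']),3),'t',s['t'],'p',p.round(4))
E
python3 - <<'E'
from h import *
p,M,s=pose();print(M.round(3))
t=cv2.imread('pics/top0.png');s=cv2.imread('pics/side0.png')
for n,im in(('top',t),('side',s)):
    m=cv2.inRange(cv2.cvtColor(im,cv2.COLOR_BGR2HSV),(80,50,100),(104,255,255));nn,l,st,c=cv2.connectedComponentsWithStats(m)
    i=1+np.argmax(st[1:,4]);cn=max(cv2.findContours((l==i).astype('uint8'),0,2)[0],key=cv2.contourArea)
    h=cv2.convexHull(cn)[:,0].astype(float);W=np.array([toW(n,q,.017)[:2] for q in h],np.float32)
    print('lid',n,cv2.minAreaRect(W))
    x0,y0,x1,y1=(375,200,412,228) if n=='top' else (355,140,382,168)
    hs=cv2.cvtColor(im,cv2.COLOR_BGR2HSV)[y0:y1,x0:x1];mm=(hs[...,1]<60);ys,xs=np.nonzero(mm);W=np.array([toW(n,(a+x0,b+y0),.051)[:2] for a,b in zip(xs,ys)],np.float32)
    print('handle',len(W),W.mean(0),cv2.minAreaRect(W))
for c,st in blobs(t[180:260,205:290],(105,90,20),(130,255,255),6):
    print('gask',c+[205,180],st,toW('top',c+[205,180],.066).round(4))
for n,im,b in(('top',t,(225,160,290,260)),('side',s,(270,215,385,300))):
    for rg in (((0,110,60),(8,255,255)),((172,110,60),(180,255,255))):
        for c,st in blobs(im[b[1]:b[3],b[0]:b[2]],*rg,6): print('red',n,c+[b[0],b[1]],st[4],toW(n,c+[b[0],b[1]],.105).round(3))
E
```

```text
[[-0.001 -0.969  0.248]
 [-0.002  0.248  0.969]
 [-1.     0.    -0.002]]
lid top ((0.4806724190711975, -0.23741890490055084), (0.19898098707199097, 0.14125747978687286), 78.21826934814453)
handle 220 [ 0.47984827 -0.23645821] ((0.4800492525100708, -0.23659707605838776), (0.07447829842567444, 0.03091171756386757), 78.69766998291016)
lid side ((0.48324134945869446, -0.23274829983711243), (0.2120470106601715, 0.14717282354831696), 78.23983001708984)
handle 190 [ 0.48661113 -0.2296876 ] ((0.4851924180984497, -0.23648163676261902), (0.09227418899536133, 0.11671959608793259), 18.01463508605957)
gask [224.         197.92307692] [16 16 10  9 26] [0.5454 0.3076 0.066 ]
gask [274.85714286 200.71428571] [63 18 10  9 28] [0.5312 0.1431 0.066 ]
gask [220.23076923 231.07692308] [13 45  9 10 26] [0.4388 0.3177 0.066 ]
gask [274.9 231.3] [69 47  2  9 10] [0.4331 0.1435 0.066 ]
gask [269.5 236. ] [62 56  6  1  6] [0.4187 0.1607 0.066 ]
red top [246.58333333 177.58333333] 12 [0.601 0.226 0.105]
red top [240.72727273 250.63636364] 11 [0.374 0.243 0.105]
red side [286.30769231 237.15384615] 26 [0.604 0.223 0.105]
red side [360.25    262.15625] 32 [0.378 0.238 0.105]
```

```bash
python3 - <<'E'
from h import *
go(.686,-.021,.23,1.506)
E
```

```text
shift [   1.1 -669.9 -474.5] turn about x -0.186 jawyaw 1.32 q6 -0.178 F [0.1 0.1 0.1] gap 1.0 t 0.1 p [0.1548 0.6049 0.2304]
```

Call:
arm_command([
  [[0,-37,-26,0],[0,-37,-26,0],[0,-37,-26,0],[0,-37,-26,0],[0,-37,-26,0],[0,-37,-26,0],[0,-37,-26,0],[0,-37,-26,0],[0,-37,-26,0],[0,-37,-26,0]],
], jaw=100, force=40)

```text
t: 1.1
tcp_pos: [0.4497, 0.2601, 0.2311]
tool_rot: [-0.433, 0.559, 0.434, 0.558]
force: [-0.5, 1.5, 0.0]
finger_gap: 1.001
```

Call:
arm_command([
  [[0,-37,-26,0],[0,-37,-26,0],[0,-37,-26,0],[0,-37,-26,0],[0,-37,-26,0],[0,-37,-26,0],[0,-37,-26,0],[0,-37,-26,0],[0,0,0,-0.13],[0,0,0,-0.056]],
])

```text
t: 2.1
tcp_pos: [0.6845, -0.0151, 0.23]
tool_rot: [-0.483, 0.516, 0.484, 0.515]
force: [-0.1, 0.7, -0.7]
finger_gap: 1.001
```

```bash
python3 - <<'E'
from h import *
go(.686,-.021,.12,1.506)
E
```

```text
shift [110.   -2.   -5.8] turn about x 0.001 jawyaw 1.507 q6 -1.692 F [-0.1  0.7 -0.7] gap 1.001 t 2.1 p [ 0.6845 -0.0151  0.23  ]
```

Call:
arm_command([
  [[40,-2,-6,0],[40,0,0,0],[40,0,0,0],[40,0,0,0],[34,0,0,0],[20,0,0,0],[0,0,0,0],[0,0,0,0]],
])

```text
t: 2.9
tcp_pos: [0.6856, -0.0193, 0.017]
tool_rot: [-0.483, 0.516, 0.484, 0.516]
force: [0.5, 0.1, 0.4]
finger_gap: 0.997
```

Call:
arm_command([
  [[0,0,0,0],[0,0,0,0],[0,0,0,0],[0,0,0,0],[0,0,0,0],[0,0,0,0],[0,0,0,0]],
], jaw=0)

```text
t: 3.6
tcp_pos: [0.6869, -0.0196, 0.0191]
tool_rot: [-0.484, 0.515, 0.483, 0.517]
force: [-1.4, 0.5, 6.6]
finger_gap: 0.475
```

Call:
arm_command([
  [[-30,0,0,0],[-40,0,0,0],[-40,0,0,0],[-30,0,0,0],[0,0,0,0]],
])

```text
t: 4.1
tcp_pos: [0.6891, -0.0198, 0.1632]
tool_rot: [-0.487, 0.514, 0.48, 0.518]
force: [0.6, -0.1, -0.2]
finger_gap: 0.48
```

```bash
python3 - <<'E'
from h import *
def well(x,y,c=(.4875,.232),a=-.065): return c[0]+x*np.cos(a)-y*np.sin(a),c[1]+x*np.sin(a)+y*np.cos(a)
for w in((.028,.036),(.028,-.036),(-.028,.036),(-.028,-.036)):print(w,np.round(well(*w),4))
go(*well(.028,.036),.16,1.506)
i=snap('side','s1.png');crop(i,240,110,400,310,3,'c3.png')
E
```

```text
(0.028, 0.036) [0.5178 0.2661]
(0.028, -0.036) [0.5131 0.1943]
(-0.028, 0.036) [0.4619 0.2697]
(-0.028, -0.036) [0.4572 0.1979]
shift [  0.8 189.4 274.2] turn about x 0.0 jawyaw 1.506 q6 -1.697 F [ 0.6 -0.1 -0.2] gap 0.48 t 4.1 p [ 0.6891 -0.0198  0.1632]
```

View pics/c3.png

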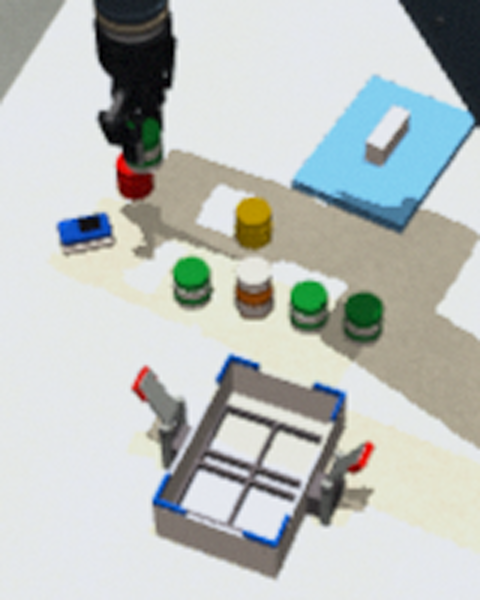

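Call:
arm_command([
  [[-5,24,34,0],[0,24,34,0],[0,24,34,0],[0,24,34,0],[0,24,34,0],[0,24,34,0],[0,24,34,0],[0,21,35,0],[0,0,0,0],[0,0,0,0]],
])

```text
t: 5.15
tcp_pos: [0.5131, 0.2658, 0.1608]
tool_rot: [-0.484, 0.516, 0.485, 0.514]
force: [0.8, 0.3, -1.3]
finger_gap: 0.479
```

```bash
python3 - <<'E'
from h import *
go(.5178,.2661,.025,1.506)
i=snap('side','s2.png');j=snap('top');a=cv2.resize(i[190:320,240:400],None,fx=3,fy=3,interpolation=2);b=cv2.resize(j[150:280,190:300],None,fx=3,fy=3,interpolation=2)
cv2.imwrite('pics/c4.png',np.hstack([a,b]))
E
```

```text
shift [135.8  -5.    0.8] turn about x 0.003 jawyaw 1.509 q6 -1.223 F [ 0.8  0.3 -1.3] gap 0.479 t 5.15 p [0.5131 0.2658 0.1608]
```

View pics/c4.png

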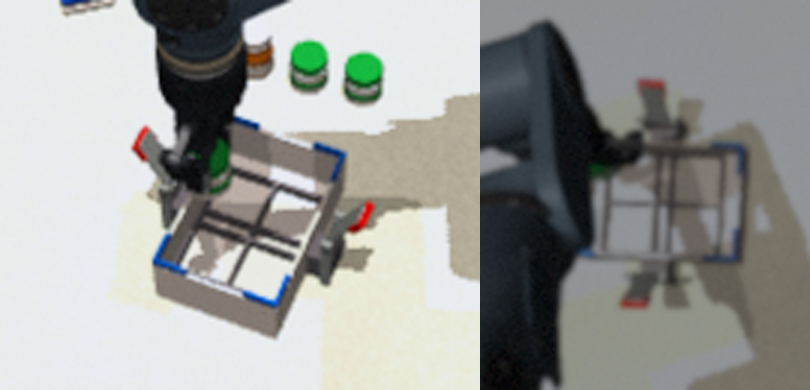

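Call:
arm_command([
  [[30,-5,1,0],[35,0,0,0],[30,0,0,0],[15,0,0,0],[10,0,0,0],[7,0,0,0],[5,0,0,0],[3,0,0,0],[0,0,0,0],[0,0,0,0]],
])

```text
t: 6.25
tcp_pos: [0.5203, 0.2663, 0.028]
tool_rot: [-0.484, 0.515, 0.483, 0.516]
force: [0.1, 0.5, -0.7]
finger_gap: 0.479
```

Call:
arm_command([
  [[2,2,0,0],[2,0,0,0],[0,0,0,0],[0,0,0,0]],
])

```text
t: 6.65
tcp_pos: [0.5178, 0.2662, 0.0233]
tool_rot: [-0.484, 0.516, 0.484, 0.516]
force: [-0.3, 0.5, -0.0]
finger_gap: 0.478
```

Call:
arm_command([
  [[0,0,0,0],[0,0,0,0],[0,0,0,0],[-2,0,0,0],[0,0,0,0]],
], jaw=68)

```text
t: 7.15
tcp_pos: [0.518, 0.2662, 0.0256]
tool_rot: [-0.484, 0.516, 0.483, 0.516]
force: [0.9, -0.0, -0.2]
finger_gap: 0.679
```

Call:
arm_command([
  [[-20,0,0,0],[-30,0,0,0],[-40,0,0,0],[-40,0,0,0],[-40,0,0,0],[0,40,-20,0],[0,40,-20,0],[0,0,0,0]],
], jaw=68)

```text
t: 7.95
tcp_pos: [0.4255, 0.2289, 0.1942]
tool_rot: [-0.481, 0.52, 0.486, 0.512]
force: [-0.4, 0.1, -1.0]
finger_gap: 0.681
```

```bash
cat > look.py <<'E'
from h import *
import sys
k=sys.argv[1]
i=snap('side');j=snap('top')
for n,im in(('top',j),('side',i)):
    print(n,[(c.round(1).tolist(),toW(n,c,.044)[:2].round(3).tolist(),int(s[4])) for c,s in blobs(im,(40,90,35),(80,255,255),25)])
a=cv2.resize(i[170:320,240:400],None,fx=2.6,fy=2.6,interpolation=2);b=cv2.resize(j[150:300,190:340],None,fx=2.6,fy=2.6,interpolation=2)
cv2.imwrite(f'pics/{k}.png',np.hstack([a,b]))
E
python3 look.py c5
```

```text
top [([310.0, 173.8], [0.621, 0.029], 110), ([238.3, 206.7], [0.519, 0.266], 123), ([313.2, 212.5], [0.492, 0.022], 112), ([314.5, 230.6], [0.434, 0.019], 115), ([567.5, 280.4], [0.257, -0.759], 752)]
side [([303.3, 200.8], [0.625, 0.035], 109), ([361.3, 213.2], [0.435, 0.025], 103), ([308.8, 268.4], [0.522, 0.267], 160)]
```

View pics/c5.png

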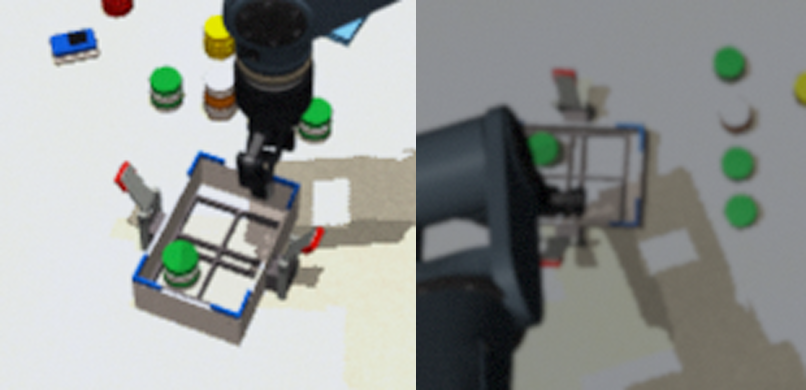

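```bash
python3 - <<'E'
from h import *
go(.624,.031,.19,1.506)
E
```

```text
shift [   5.6 -202.2 -187.4] turn about x -0.0 jawyaw 1.506 q6 -1.244 F [ 0.8 -0.5 -0.1] gap 0.681 t 8.05 p [0.4344 0.2311 0.1956]
```

The first canister stands upright in the far-left well (left crop 180,262), and the three others haven't moved. Next is the canister at (0.624, 0.031).

Call:
arm_command([
  [[0,-29,-27,0],[0,-29,-27,0],[0,-29,-27,0],[0,-29,-27,0],[0,-29,-27,0],[0,-29,-27,0],[0,-28,-25,0],[0,0,0,0],[0,0,0,0]],
], jaw=90)

```text
t: 8.95
tcp_pos: [0.6265, 0.0308, 0.1949]
tool_rot: [-0.483, 0.516, 0.483, 0.517]
force: [0.8, 0.7, -0.2]
finger_gap: 0.897
```

```bash
python3 - <<'E'
from h import *
go(.624,.031,.017,1.506)
E
```

```text
shift [177.9   2.7  -0. ] turn about x -0.002 jawyaw 1.504 q6 -1.633 F [ 0.8  0.7 -0.2] gap 0.897 t 8.95 p [0.6265 0.0308 0.1949]
```

Call:
arm_command([
  [[40,2,0,0],[40,0,0,0],[40,0,0,0],[30,0,0,0],[20,0,0,0],[8,0,0,0],[0,0,0,0],[0,0,0,0]],
])

```text
t: 9.75
tcp_pos: [0.6236, 0.0323, 0.0183]
tool_rot: [-0.484, 0.515, 0.483, 0.516]
force: [-0.4, -0.6, 0.2]
finger_gap: 0.9
```

Call:
arm_command([
  [[0,0,0,0],[0,0,0,0],[0,0,0,0],[0,0,0,0],[0,0,0,0],[0,0,0,0]],
], jaw=0)

```text
t: 10.35
tcp_pos: [0.6238, 0.0317, 0.0188]
tool_rot: [-0.484, 0.515, 0.483, 0.517]
force: [0.1, 0.8, 5.9]
finger_gap: 0.474
```

Call:
arm_command([
  [[-30,0,0,0],[-40,0,0,0],[-40,0,0,0],[-40,0,0,0],[0,0,0,0],[0,0,0,0]],
])

```text
t: 10.95
tcp_pos: [0.6232, 0.0318, 0.1686]
tool_rot: [-0.484, 0.515, 0.483, 0.516]
force: [0.5, 0.8, -0.2]
finger_gap: 0.474
```

```bash
python3 - <<'E'
from h import *
go(.5131,.1943,.16,1.506)
E
```

```text
shift [  8.2 120.4 155.1] turn about x -0.0 jawyaw 1.506 q6 -1.634 F [ 0.5  0.8 -0.2] gap 0.474 t 10.95 p [0.6232 0.0318 0.1686]
```

Call:
arm_command([
  [[0,24,31,0],[0,24,31,0],[0,24,31,0],[0,24,31,0],[0,24,31,0],[0,0,0,0],[0,0,0,0],[0,0,0,0]],
])

```text
t: 11.75
tcp_pos: [0.5133, 0.1937, 0.1664]
tool_rot: [-0.483, 0.517, 0.484, 0.516]
force: [0.1, -0.2, -0.0]
finger_gap: 0.478
```

```bash
python3 - <<'E'
from h import *
go(.5131,.1943,.0235,1.506)
E
```

```text
shift [1.429e+02 1.000e-01 7.000e-01] turn about x -0.0 jawyaw 1.506 q6 -1.348 F [ 0.1 -0.2 -0. ] gap 0.478 t 11.75 p [0.5133 0.1937 0.1664]
```

Call:
arm_command([
  [[35,0,1,0],[35,0,0,0],[30,0,0,0],[15,0,0,0],[10,0,0,0],[8,0,0,0],[6,0,0,0],[3,0,0,0],[0,0,0,0],[0,0,0,0]],
])

```text
t: 12.75
tcp_pos: [0.5136, 0.1954, 0.0259]
tool_rot: [-0.484, 0.516, 0.483, 0.516]
force: [0.5, -0.1, -0.3]
finger_gap: 0.481
```

Call:
arm_command([
  [[0,0,0,0],[0,0,0,0],[0,0,0,0],[-2,0,0,0],[0,0,0,0]],
], jaw=68)

```text
t: 13.25
tcp_pos: [0.5134, 0.1954, 0.0276]
tool_rot: [-0.484, 0.516, 0.483, 0.516]
force: [0.1, -0.8, 0.3]
finger_gap: 0.681
```

Call:
arm_command([
  [[-20,0,0,0],[-30,0,0,0],[-40,0,0,0],[-40,0,0,0],[-40,0,0,0],[0,40,-20,0],[0,0,0,0],[0,0,0,0]],
])

```text
t: 14.05
tcp_pos: [0.4706, 0.1777, 0.1975]
tool_rot: [-0.483, 0.516, 0.484, 0.516]
force: [0.5, 0.8, -0.2]
finger_gap: 0.68
```

```bash
python3 look.py c6; python3 - <<'E'
from h import *
go(.496,.023,.17,1.506)
E
```

```text
top [([262.3, 204.1], [0.525, 0.188], 25), ([313.3, 212.6], [0.492, 0.021], 112), ([314.8, 230.6], [0.434, 0.018], 109), ([567.5, 280.5], [0.257, -0.759], 754)]
side [([343.0, 209.6], [0.493, 0.029], 92), ([360.7, 212.9], [0.437, 0.025], 114), ([318.2, 249.7], [0.517, 0.197], 142), ([308.8, 268.4], [0.522, 0.267], 160)]
shift [  27.4  -33.  -153.2] turn about x -0.0 jawyaw 1.506 q6 -1.367 F [ 0.4  0.5 -0.1] gap 0.684 t 14.15 p [0.4729 0.1781 0.1974]
```

Call:
arm_command([
  [[0,-8,-38,0],[0,-8,-38,0],[0,-8,-38,0],[0,-8,-39,0],[0,0,0,0],[0,0,0,0]],
], jaw=90)

```text
t: 14.75
tcp_pos: [0.4951, 0.0224, 0.1969]
tool_rot: [-0.483, 0.516, 0.483, 0.517]
force: [-0.1, 0.5, -0.8]
finger_gap: 0.899
```

```bash
python3 - <<'E'
from h import *
go(.496,.023,.018,1.506)
E
```

```text
shift [178.9  -0.9   0.6] turn about x -0.003 jawyaw 1.503 q6 -1.685 F [-0.1  0.5 -0.8] gap 0.899 t 14.75 p [0.4951 0.0224 0.1969]
```

Call:
arm_command([
  [[40,0,0,0],[40,0,0,0],[40,0,0,0],[30,0,0,0],[20,0,0,0],[9,0,0,0],[0,0,0,0],[0,0,0,0]],
])

```text
t: 15.55
tcp_pos: [0.4946, 0.0238, 0.0188]
tool_rot: [-0.484, 0.515, 0.484, 0.516]
force: [0.3, -0.5, 0.6]
finger_gap: 0.898
```

Call:
arm_command([
  [[0,0,0,0],[0,0,0,0],[0,0,0,0],[0,0,0,0],[0,0,0,0],[0,0,0,0]],
], jaw=0)

```text
t: 16.15
tcp_pos: [0.4948, 0.0231, 0.0196]
tool_rot: [-0.484, 0.515, 0.483, 0.516]
force: [-0.7, 0.7, 5.5]
finger_gap: 0.475
```

Call:
arm_command([
  [[-30,0,0,0],[-40,0,0,0],[-40,0,0,0],[-40,0,0,0],[0,0,0,0],[0,0,0,0]],
])

```text
t: 16.75
tcp_pos: [0.4943, 0.0231, 0.1695]
tool_rot: [-0.484, 0.515, 0.483, 0.517]
force: [-0.6, 0.4, -0.8]
finger_gap: 0.479
```

```bash
python3 - <<'E'
from h import *
go(.4619,.2697,.165,1.506)
E
```

```text
shift [  4.3  48.4 244. ] turn about x -0.0 jawyaw 1.506 q6 -1.685 F [-0.6  0.4 -0.8] gap 0.479 t 16.75 p [0.4943 0.0231 0.1695]
```

Call:
arm_command([
  [[0,8,40,0],[0,8,41,0],[0,8,41,0],[0,8,41,0],[0,8,41,0],[0,8,40,0],[0,0,0,0],[0,0,0,0],[0,0,0,0]],
])

```text
t: 17.65
tcp_pos: [0.4612, 0.2686, 0.1671]
tool_rot: [-0.483, 0.517, 0.484, 0.515]
force: [-0.4, -1.0, -0.3]
finger_gap: 0.477
```

```bash
python3 - <<'E'
from h import *
go(.4619,.2697,.0245,1.506)
E
```

```text
shift [142.6  -1.    1.4] turn about x -0.001 jawyaw 1.505 q6 -1.187 F [-0.4 -1.  -0.3] gap 0.477 t 17.65 p [0.4612 0.2686 0.1671]
```

Call:
arm_command([
  [[35,0,1,0],[35,0,0,0],[30,0,0,0],[15,0,0,0],[10,0,0,0],[8,0,0,0],[6,0,0,0],[3,0,0,0],[0,0,0,0],[0,0,0,0]],
])

```text
t: 18.65
tcp_pos: [0.4624, 0.271, 0.0268]
tool_rot: [-0.484, 0.516, 0.483, 0.516]
force: [0.1, -0.4, -0.6]
finger_gap: 0.478
```

Call:
arm_command([
  [[0,0,0,0],[0,0,0,0],[0,0,0,0],[-2,0,0,0],[0,0,0,0]],
], jaw=68)

```text
t: 19.15
tcp_pos: [0.4622, 0.2709, 0.0286]
tool_rot: [-0.484, 0.516, 0.483, 0.516]
force: [-0.1, 0.5, -0.4]
finger_gap: 0.681
```

Call:
arm_command([
  [[-20,0,0,0],[-30,0,0,0],[-40,0,0,0],[-40,0,0,0],[-40,0,0,0],[0,10,-45,0],[0,0,-45,0],[0,0,0,0],[0,0,0,0]],
])

```text
t: 20.05
tcp_pos: [0.4463, 0.181, 0.1986]
tool_rot: [-0.483, 0.516, 0.483, 0.517]
force: [0.1, 0.2, 0.4]
finger_gap: 0.679
```

```bash
python3 look.py c7; python3 - <<'E'
from h import *
go(.4355,.021,.19,1.506)
E
```

```text
top [([261.0, 207.5], [0.514, 0.192], 99), ([314.5, 230.6], [0.434, 0.019], 116), ([567.6, 280.4], [0.257, -0.76], 743)]
side [([360.7, 212.9], [0.437, 0.024], 115), ([318.2, 249.7], [0.517, 0.197], 142), ([308.8, 268.4], [0.522, 0.267], 160), ([326.8, 275.3], [0.465, 0.272], 163)]
shift [   8.3    0.6 -161.6] turn about x 0.0 jawyaw 1.506 q6 -1.351 F [-0.3  0.6  1. ] gap 0.682 t 20.15 p [0.4465 0.1822 0.1983]
```

Call:
arm_command([
  [[0,0,-40,0],[0,0,-40,0],[0,0,-41,0],[0,1,-41,0],[0,0,0,0],[0,0,0,0],[0,0,0,0]],
], jaw=90)

```text
t: 20.85
tcp_pos: [0.4349, 0.0213, 0.1982]
tool_rot: [-0.484, 0.515, 0.484, 0.516]
force: [-0.5, 0.3, 0.7]
finger_gap: 0.897
```

Call:
arm_command([
  [[40,0,0,0],[40,0,0,0],[40,0,0,0],[30,0,0,0],[20,0,0,0],[9,0,0,0],[0,0,0,0],[0,0,0,0]],
])

```text
t: 21.65
tcp_pos: [0.4352, 0.0207, 0.0198]
tool_rot: [-0.484, 0.515, 0.484, 0.516]
force: [0.3, 0.1, 0.1]
finger_gap: 0.895
```

```bash
python3 - <<'E'
from h import *
go(.4355,.021,.018,1.506)
E
```

```text
shift [ 1.8 -0.3  0.3] turn about x 0.001 jawyaw 1.507 q6 -1.718 F [0.3 0.1 0.1] gap 0.895 t 21.65 p [0.4352 0.0207 0.0198]
```

Call:
arm_command([
  [[2,0,0,0],[0,0,0,0],[0,0,0,0],[0,0,0,0],[0,0,0,0],[0,0,0,0],[0,0,0,0]],
], jaw=0)

```text
t: 22.35
tcp_pos: [0.4353, 0.0199, 0.0183]
tool_rot: [-0.484, 0.516, 0.483, 0.516]
force: [0.7, 1.1, 5.3]
finger_gap: 0.476
```

Call:
arm_command([
  [[-30,0,0,0],[-40,0,0,0],[-40,0,0,0],[-40,0,0,0],[0,0,0,0],[0,0,0,0]],
])

```text
t: 22.95
tcp_pos: [0.435, 0.0199, 0.1685]
tool_rot: [-0.484, 0.515, 0.483, 0.517]
force: [-0.0, -0.3, 0.1]
finger_gap: 0.48
```

```bash
python3 - <<'E'
from h import *
go(.4572,.1979,.17,1.506)
E
```

```text
shift [ -1.6 -10.6 179.1] turn about x -0.0 jawyaw 1.506 q6 -1.718 F [-0.  -0.3  0.1] gap 0.48 t 22.95 p [0.435  0.0199 0.1685]
```

Call:
arm_command([
  [[0,-2,36,0],[0,-2,36,0],[0,-2,36,0],[0,-2,36,0],[0,-2,35,0],[0,0,0,0],[0,0,0,0],[0,0,0,0]],
])

```text
t: 23.75
tcp_pos: [0.4551, 0.1971, 0.1661]
tool_rot: [-0.483, 0.517, 0.484, 0.515]
force: [0.5, -0.1, -0.8]
finger_gap: 0.476
```

```bash
python3 - <<'E'
from h import *
go(.4572,.1979,.0235,1.506)
E
```

```text
shift [142.6  -2.5   1.1] turn about x -0.001 jawyaw 1.505 q6 -1.322 F [ 0.5 -0.1 -0.8] gap 0.476 t 23.75 p [0.4551 0.1971 0.1661]
```

Call:
arm_command([
  [[35,-1,0,0],[35,-1,0,0],[30,0,0,0],[15,0,0,0],[10,0,0,0],[8,0,0,0],[6,0,0,0],[3,0,0,0],[0,0,0,0],[0,0,0,0]],
])

```text
t: 24.75
tcp_pos: [0.4586, 0.198, 0.0258]
tool_rot: [-0.484, 0.516, 0.483, 0.516]
force: [0.6, 1.2, -0.7]
finger_gap: 0.478
```

Call:
arm_command([
  [[0,0,0,0],[0,0,0,0],[0,0,0,0],[-2,0,0,0],[0,0,0,0]],
], jaw=68)

```text
t: 25.25
tcp_pos: [0.4584, 0.1979, 0.0276]
tool_rot: [-0.484, 0.516, 0.483, 0.516]
force: [0.4, 0.2, 0.2]
finger_gap: 0.681
```

Call:
arm_command([
  [[-20,0,0,0],[-30,0,0,0],[-40,0,0,0],[-40,0,0,0],[-40,0,0,0],[0,0,-40,0],[0,0,-40,0],[0,0,-40,0],[0,0,-40,0],[0,0,-40,0]],
])

```text
t: 26.25
tcp_pos: [0.4449, -0.0031, 0.1975]
tool_rot: [-0.484, 0.516, 0.484, 0.516]
force: [0.0, 0.1, 0.3]
finger_gap: 0.677
```

```bash
python3 look.py c8; python3 - <<'E'
from h import *
go(.481,-.237,.19,-.206)
E
```

```text
top [([238.3, 206.7], [0.519, 0.266], 123), ([259.8, 207.4], [0.514, 0.196], 124), ([236.6, 224.2], [0.462, 0.271], 123), ([259.0, 224.6], [0.458, 0.198], 124), ([567.4, 280.4], [0.257, -0.759], 757)]
side [([318.2, 249.7], [0.517, 0.197], 142), ([336.1, 255.6], [0.461, 0.2], 139), ([308.8, 268.4], [0.522, 0.267], 160), ([326.8, 275.3], [0.465, 0.272], 162)]
shift [   7.9  -51.6 -228.2] turn about x -1.436 jawyaw 1.5 q6 -1.763 F [1.  0.3 0.1] gap 0.676 t 26.35 p [ 0.4457 -0.0057  0.1975]
```

View pics/c8.png

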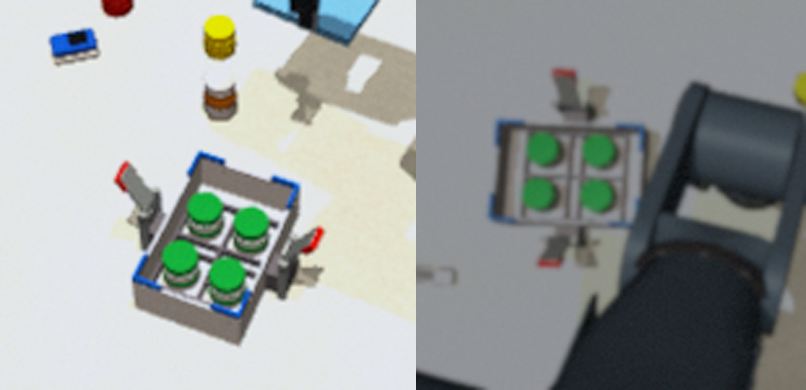

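All four canisters stand upright in their own wells (left crop 206,208, 252,225, 182,258 and 228,276). The lid has little play on the rim, so I refine the tub pose with a model fit.

```bash
cat > fit.py <<'E'
from h import *
from scipy.optimize import minimize
K=8
def rend(n,polys,x0,y0,w,h):
    m=np.zeros((h*K,w*K),np.uint8)
    for P in polys:
        q=np.array([proj(n,p) for p in P]);cv2.fillPoly(m,[np.round(((q-[x0,y0])+.5)*K*16).astype(np.int32)],255,shift=4)
    m=cv2.resize(m,(w,h),interpolation=cv2.INTER_AREA)/255.
    return cv2.GaussianBlur(m,(0,0),.9 if n=='top' else .5)
def tf(P,x,y,a):
    P=np.array(P,float);c,s=np.cos(a),np.sin(a);return np.c_[x+P[:,0]*c-P[:,1]*s,y+P[:,0]*s+P[:,1]*c,P[:,2]]
def gask():
    o=[]
    for sx in(1,-1):
        for sy in(1,-1):
            X,Y,t,L=.063*sx,.092*sy,.004,.034;z=.066
            o.append([(X,Y,z),(X-L*sx,Y,z),(X-L*sx,Y-t*sy,z),(X-t*sx,Y-t*sy,z),(X-t*sx,Y-L*sy,z),(X,Y-L*sy,z)])
            for A,B in(((X,Y),(X-L*sx,Y)),((X,Y),(X,Y-L*sy)),((X-t*sx,Y-t*sy),(X-L*sx,Y-t*sy)),((X-t*sx,Y-t*sy),(X-t*sx,Y-L*sy))):
                o.append([A+(z,),B+(z,),B+(.058,),A+(.058,)])
    return o
def fit(n,im,polys,soft,box,p0):
    x0,y0,x1,y1=box;obs=soft(im[y0:y1,x0:x1].astype(float));obs=obs/obs.max()
    def cost(p):
        r=rend(n,[tf(P,*(p*[1,1,.1/.01*1])) for P in polys],x0,y0,x1-x0,y1-y0).ravel();o=obs.ravel()
        return -np.corrcoef(r,o)[0,1]
    q=np.array(p0)/[1,1,10]
    r=minimize(cost,q,method='Nelder-Mead',options=dict(initial_simplex=[q,q+[.006,0,0],q+[0,.006,0],q+[0,0,.004]],xatol=1e-4,fatol=1e-5))
    return (r.x*[1,1,10]).round(4),round(-r.fun,3)
E
python3 - <<'E'
from fit import *
blue=lambda c:np.clip(c[...,0]-np.maximum(c[...,1],c[...,2])-8,0,60)
cy=lambda c:np.clip(c[...,0]-c[...,2]-15,0,25)
t=cv2.imread('pics/top0.png');s=cv2.imread('pics/side0.png')
print('tub top',fit('top',t,gask(),blue,(208,185,290,248),(.4875,.232,-.065)))
print('tub side',fit('side',s,gask(),blue,(280,220,364,305),(.4875,.232,-.065)))
b=[[(x*.071,y*.1,z) for x,y in((1,1),(1,-1),(-1,-1),(-1,1))] for z in(.017,)]
for A,B in(((1,1),(1,-1)),((1,-1),(-1,-1)),((-1,-1),(-1,1)),((-1,1),(1,1))): b.append([(A[0]*.071,A[1]*.1,.017),(B[0]*.071,B[1]*.1,.017),(B[0]*.071,B[1]*.1,0),(A[0]*.071,A[1]*.1,0)])
print('lid top',fit('top',t,b,cy,(350,180,437,250),(.481,-.237,-.206)))
print('lid side',fit('side',s,b,cy,(330,130,408,192),(.481,-.237,-.206)))
E
```

```text
Traceback (most recent call last):
  File "fit.py", line 27, in fit
    r=minimize(cost,q,method='Nelder-Mead',options=dict(initial_simplex=[q,q+[.006,0,0],q+[0,.006,0],q+[0,0,.004]],xatol=1e-4,fatol=1e-5))
  File "fit.py", line 24, in cost
    r=rend(n,[tf(P,*(p*[1,1,.1/.01*1])) for P in polys],x0,y0,x1-x0,y1-y0).ravel();o=obs.ravel()
      ~~~~^^^^^^^^^^^^^^^^^^^^^^^^^^^^^^^^^^^^^^^^^^^^^^^^^^^^^^^^^^^^^^^^
  File "fit.py", line 7, in rend
    q=np.array([proj(n,p) for p in P]);cv2.fillPoly(m,[np.round(((q-[x0,y0])+.5)*K*16).astype(np.int32)],255,shift=4)
                ~~~~^^^^^
  File "h.py", line 8, in proj
    f,cx,cy,E=cam(n);c=E[:3,:3].T@(np.array(P)-E[:3,3]);return np.array([f*c[0]/c[2]+cx,f*c[1]/c[2]+cy])
              ~~~^^^
  File "h.py", line 4, in cam
    p=camera_params(n);return 200/np.tan(np.radians(p['fovy'])/2),p['cx'],p['cy'],np.array(p['extrinsics'])
ValueError: time passes only in moves, steps and waits
```

```bash
sed -i 's/^import numpy as np,cv2/import numpy as np,cv2,functools/; s/^def cam(n)/@functools.cache\ndef cam(n)/' h.py
cat > fitall.py <<'E'
from fit import *
blue=lambda c:np.clip(c[...,0]-np.maximum(c[...,1],c[...,2])-8,0,60)
cy=lambda c:np.clip(c[...,0]-c[...,2]-15,0,25)
def lidp(z0):
    b=[[(x*.071,y*.1,z0+.017) for x,y in((1,1),(1,-1),(-1,-1),(-1,1))]]
    for A,B in(((1,1),(1,-1)),((1,-1),(-1,-1)),((-1,-1),(-1,1)),((-1,1),(1,1))): b.append([(A[0]*.071,A[1]*.1,z0+.017),(B[0]*.071,B[1]*.1,z0+.017),(B[0]*.071,B[1]*.1,z0),(A[0]*.071,A[1]*.1,z0)])
    return b
if __name__=='__main__':
    t=cv2.imread('pics/top0.png');s=cv2.imread('pics/side0.png')
    print('tub top',fit('top',t,gask(),blue,(208,185,290,248),(.4875,.232,-.065)))
    print('tub side',fit('side',s,gask(),blue,(280,220,364,305),(.4875,.232,-.065)))
    print('lid top',fit('top',t,lidp(0),cy,(350,180,437,250),(.481,-.237,-.206)))
    print('lid side',fit('side',s,lidp(0),cy,(330,130,408,192),(.481,-.237,-.206)))
E
python3 fitall.py
```

```text
tub top (array([ 0.4862,  0.2325, -0.064 ]), np.float64(0.944))
tub side (array([ 0.4895,  0.2308, -0.0657]), np.float64(0.967))
lid top (array([ 0.4818, -0.2383, -0.203 ]), np.float64(0.915))
lid side (array([ 0.4862, -0.2408, -0.2055]), np.float64(0.928))
```

Call:
arm_command([
  [[0,-8,-38,0],[0,-8,-38,0],[0,-8,-38,0],[0,-8,-38,0],[0,-9,-38,0],[0,-8,-38,0],[0,0,0,0.14],[0,0,0,0.14],[0,0,0,0.14],[0,0,0,0.14]],
], jaw=70)

```text
t: 27.35
tcp_pos: [0.4795, -0.2315, 0.1971]
tool_rot: [-0.32, 0.63, 0.321, 0.63]
force: [-0.1, 0.1, -0.3]
finger_gap: 0.7
```

Call:
arm_command([
  [[0,0,0,0.14],[0,0,0,0.14],[0,0,0,0.14],[0,0,0,0.14],[0,0,0,0.14],[0,0,0,0.14],[0,0,0,0.14],[0,0,0,0.14],[0,0,0,0],[0,0,0,0]],
])

```text
t: 28.35
tcp_pos: [0.4796, -0.2317, 0.1972]
tool_rot: [0.06, 0.705, -0.06, 0.704]
force: [-0.2, -0.1, -0.3]
finger_gap: 0.697
```

```bash
python3 - <<'E'
from h import *
go(.484,-.2395,.026,-.205)
E
```

```text
shift [171.2  -7.    5.8] turn about x 0.035 jawyaw -0.17 q6 -0.49 F [-0.2 -0.1 -0.3] gap 0.697 t 28.35 p [ 0.4796 -0.2317  0.1972]
```

Call:
arm_command([
  [[30,-7,6,0.035],[40,0,0,0],[40,0,0,0],[30,0,0,0],[20,0,0,0],[8,0,0,0],[2,0,0,0],[0,0,0,0],[0,0,0,0]],
])

```text
t: 29.25
tcp_pos: [0.4849, -0.2408, 0.0285]
tool_rot: [0.073, 0.703, -0.074, 0.704]
force: [-0.5, -0.3, -0.6]
finger_gap: 0.7
```

```bash
python3 - <<'E'
from h import *
go(.484,-.2395,.026,-.205)
E
```

```text
shift [ 2.5  1.1 -1.2] turn about x -0.003 jawyaw -0.208 q6 -0.459 F [-0.5 -0.3 -0.6] gap 0.7 t 29.25 p [ 0.4849 -0.2408  0.0285]
```

Call:
arm_command([
  [[2,0,0,0],[0,0,0,0],[0,0,0,0],[0,0,0,0],[0,0,0,0],[0,0,0,0],[0,0,0,0],[0,0,0,0]],
], jaw=0, force=90)

```text
t: 30.05
tcp_pos: [0.4842, -0.2404, 0.0261]
tool_rot: [0.074, 0.703, -0.074, 0.703]
force: [-0.6, 0.7, 6.1]
finger_gap: 0.264
```

```bash
python3 fitall.py >/dev/null; python3 - <<'E'
from h import *
go(.484,-.2395,.026,-.205)
E
```

```text
shift [ 0.1  0.8 -0.4] turn about x -0.004 jawyaw -0.209 q6 -0.459 F [-0.6  0.7  6.1] gap 0.264 t 30.05 p [ 0.4842 -0.2404  0.0261]
```

Call:
arm_command([
  [[-20,0,0,0],[-40,0,0,0],[-40,0,0,0],[-40,0,0,0],[-30,0,0,0],[0,0,0,0],[0,0,0,0]],
])

```text
t: 30.75
tcp_pos: [0.4839, -0.2402, 0.1955]
tool_rot: [0.074, 0.703, -0.074, 0.703]
force: [0.0, 0.4, -2.4]
finger_gap: 0.265
```

```bash
python3 - <<'E'
from h import *
go(.484+.0038,-.2395+.4712,.19,-.065)
E
```

```text
shift [  5.3 462.4 -94.1] turn about x -0.144 jawyaw -0.209 q6 -0.459 F [ 0.   0.4 -2.4] gap 0.265 t 30.75 p [ 0.4839 -0.2402  0.1955]
```

Call:
arm_command([
  [[-5,25,-5,0],[0,33,-7,0],[0,33,-7,0],[0,33,-7,0],[0,33,-7,0],[0,33,-7,0],[0,33,-7,0],[0,33,-7,0],[0,33,-7,0],[0,33,-7,0]],
])

```text
t: 31.75
tcp_pos: [0.4826, 0.0901, 0.1981]
tool_rot: [0.074, 0.705, -0.074, 0.701]
force: [0.1, 0.2, -2.2]
finger_gap: 0.262
```

Call:
arm_command([
  [[0,33,-7,0],[0,33,-6,0],[0,33,-6,0],[0,25,-5,-0.07],[0,5,0,-0.07],[0,0,0,0],[0,0,0,0],[0,0,0,0]],
])

```text
t: 32.55
tcp_pos: [0.4868, 0.2192, 0.1993]
tool_rot: [0.025, 0.707, -0.025, 0.706]
force: [0.4, 0.3, -1.0]
finger_gap: 0.264
```

```bash
python3 - <<'E'
from h import *
go(.488,.2308,.1,-.065)
i=snap('side','s9.png');j=snap('top','t9.png');a=cv2.resize(i[170:320,240:400],None,fx=2.6,fy=2.6,interpolation=2);b=cv2.resize(j[150:300,190:340],None,fx=2.6,fy=2.6,interpolation=2)
cv2.imwrite('pics/c9.png',np.hstack([a,b]))
E
```

```text
shift [99.3 11.8  0.6] turn about x -0.006 jawyaw -0.071 q6 0.285 F [ 0.4  0.3 -1. ] gap 0.264 t 32.55 p [0.4868 0.2192 0.1993]
```

View pics/c9.png

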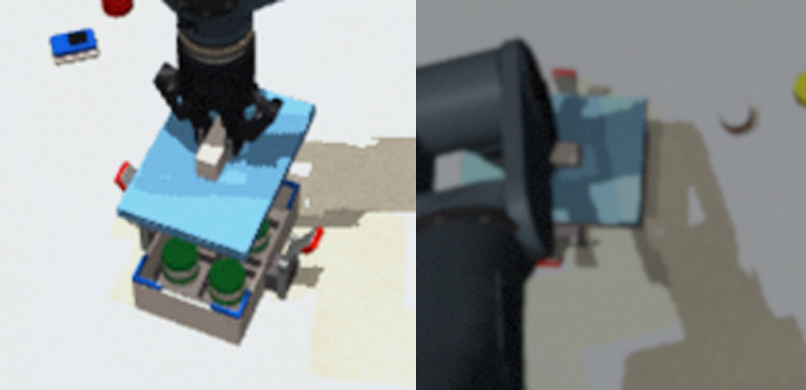

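The lid is held level over the tub. Now I measure its actual pose in the side view before lowering.

Call:
arm_command([
  [[20,6,0,0],[30,6,0,-0.006],[20,0,0,0],[10,0,0,0],[0,0,0,0],[0,0,0,0],[0,0,0,0]],
])

```text
t: 33.35
tcp_pos: [0.4892, 0.232, 0.1215]
tool_rot: [0.023, 0.706, -0.022, 0.708]
force: [0.6, 0.3, -2.0]
finger_gap: 0.262
```

```bash
python3 - <<'E'
from fitall import *
go(.488,.2308,.08,-.065)
p,_,_=pose();i=snap('side','s10.png')
print(fit('side',i,lidp(p[2]-.026),cy,(265,195,400,320),(.489,.229,-.065)), 'tub side (.4895,.2308,-.0657)')
E
```

```text
shift [41.5 -1.3 -1.3] turn about x 0.002 jawyaw -0.063 q6 0.3 F [ 0.6  0.3 -2. ] gap 0.262 t 33.35 p [0.4892 0.232  0.1215]
(array([ 0.4917,  0.2359, -0.0704]), np.float64(0.803)) tub side (.4895,.2308,-.0657)
```

Call:
arm_command([
  [[15,-1,-1,0],[10,-1,0,0],[6,0,0,0],[4,0,0,0],[0,0,0,0],[0,0,0,0]],
])

```text
t: 34.0
tcp_pos: [0.4873, 0.2301, 0.0854]
tool_rot: [0.022, 0.707, -0.022, 0.707]
force: [-0.8, 0.2, -0.7]
finger_gap: 0.262
```

```bash
python3 - <<'E'
from fitall import *
go(.488,.2303,.08,-.065)
i=snap('side','s11.png');crop(i,265,180,400,320,4.2,'c10.png')
E
```

```text
shift [5.4 0.2 0.7] turn about x 0.002 jawyaw -0.063 q6 0.297 F [-0.8  0.2 -0.7] gap 0.262 t 34.0 p [0.4873 0.2301 0.0854]
```

View pics/c10.png

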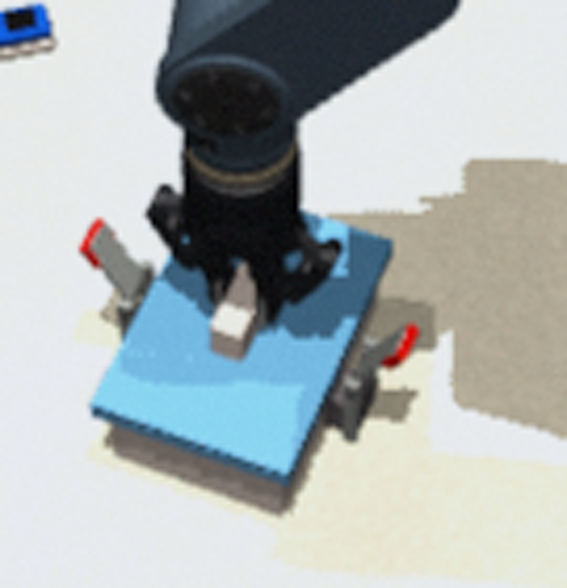

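The lid sits squarely over the tub with no side force, and its skirt is already below the gasket tops. I lower it the last few mm and release.

Call:
arm_command([
  [[3,0,1,0],[2,0,0,0],[1,0,0,0],[0,0,0,0],[0,0,0,0]],
])

```text
t: 34.55
tcp_pos: [0.4884, 0.23, 0.0801]
tool_rot: [0.022, 0.706, -0.022, 0.707]
force: [-0.6, -0.4, 5.6]
finger_gap: 0.263
```

Call:
arm_command([
  [[0,0,0,0],[0,0,0,0],[0,0,0,0],[0,0,0,0],[0,0,0,0],[0,0,0,0]],
], jaw=60)

```text
t: 35.15
tcp_pos: [0.4881, 0.2299, 0.0792]
tool_rot: [0.022, 0.707, -0.022, 0.707]
force: [-0.4, -0.3, -0.1]
finger_gap: 0.599
```

Call:
arm_command([
  [[-20,0,0,0],[-30,0,0,0],[-40,0,0,0],[-30,0,0,0],[0,-45,0,0],[0,-45,0,0],[0,-45,0,0],[0,-45,0,0],[0,0,0,0]],
], jaw=0)

```text
t: 36.05
tcp_pos: [0.4769, 0.0459, 0.1994]
tool_rot: [0.024, 0.707, -0.025, 0.707]
force: [-0.1, 0.4, -0.5]
finger_gap: 0.0
```

```bash
python3 - <<'E'
from fitall import *
go(.488,.2303,.08,-.065)
i=snap('side','s12.png');j=snap('top','t12.png')
print(fit('side',i,lidp(.054),cy,(265,195,400,320),(.489,.229,-.065)), 'tub side (.4895,.2308,-.0657)')
print(fit('top',j,lidp(.054),cy,(205,180,293,252),(.489,.229,-.065)), 'tub top (.4862,.2325,-.064)')
a=cv2.resize(i[190:320,250:390],None,fx=2.9,fy=2.9,interpolation=2);b=cv2.resize(j[150:280,190:300],None,fx=2.9,fy=2.9,interpolation=2)
cv2.imwrite('pics/c11.png',np.hstack([a,b]))
E
```

```text
shift [119.2 185.   -1.7] turn about x -0.004 jawyaw -0.069 q6 -0.067 F [-0.1  0.4 -0.5] gap 0.0 t 36.05 p [0.4769 0.0459 0.1994]
(array([ 0.4919,  0.231 , -0.0599]), np.float64(0.95)) tub side (.4895,.2308,-.0657)
(array([ 0.4908,  0.2339, -0.0347]), np.float64(0.646)) tub top (.4862,.2325,-.064)
```

View pics/c11.png

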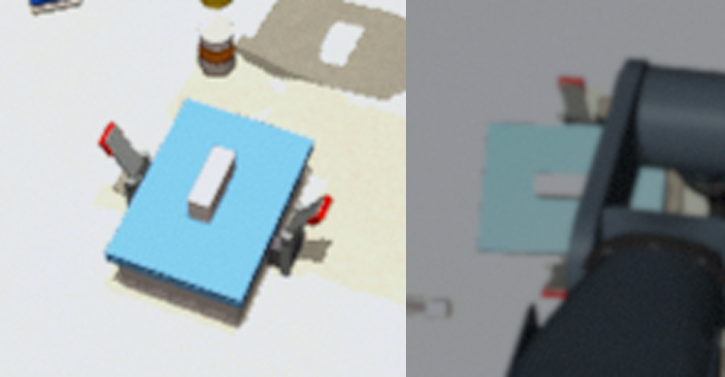

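```bash
cat > cor.py <<'E'
from h import *
c=(.4885,.2305);a=-.065;C,S=np.cos(a),np.sin(a)
for n,(x,y) in {'0':(-.056,-.084),'1':(-.056,.084),'2':(.056,-.084),'3':(.056,.084)}.items():
    print(n,end=' ');go(c[0]+x*C-y*S,c[1]+x*S+y*C,.08,-.065)
E
python3 cor.py
```

```text
0 shift [119.4  97.2 -56.1] turn about x -0.001 jawyaw -0.066 q6 -0.065 F [-0.2 -0.3 -0.2] gap -0.003 t 36.15 p [0.4767 0.0495 0.1994]
1 shift [119.5 265.2 -56.3] turn about x -0.001 jawyaw -0.066 q6 -0.065 F [-0.2 -0.3 -0.2] gap -0.003 t 36.15 p [0.4767 0.0495 0.1994]
2 shift [119.4  97.4  55.9] turn about x -0.001 jawyaw -0.066 q6 -0.065 F [-0.2 -0.3 -0.2] gap -0.003 t 36.15 p [0.4767 0.0495 0.1994]
3 shift [119.5 265.4  55.7] turn about x -0.001 jawyaw -0.066 q6 -0.065 F [-0.2 -0.3 -0.2] gap -0.003 t 36.15 p [0.4767 0.0495 0.1994]
```

Call:
arm_command([
  [[0,40,-25,0],[20,40,-25,0],[30,17,-6,0],[40,0,0,0],[25,0,0,0],[0,0,0,0],[0,0,0,0]],
])

```text
t: 36.85
tcp_pos: [0.4273, 0.1508, 0.0848]
tool_rot: [0.022, 0.707, -0.022, 0.706]
force: [-1.1, 0.3, 0.5]
finger_gap: -0.001
```

Call:
arm_command([
  [[5,0,0,0],[3,0,0,0],[2,0,0,0],[2,0,0,0],[2,0,0,0],[0,0,0,0],[0,0,0,0]],
])

```text
t: 37.55
tcp_pos: [0.4278, 0.1495, 0.0709]
tool_rot: [0.022, 0.707, -0.022, 0.707]
force: [-0.6, -0.4, 1.1]
finger_gap: 0.004
```

```bash
python3 cor.py
```

```text
0 shift [-9.1  0.7 -0.6] turn about x 0.002 jawyaw -0.063 q6 0.152 F [-0.6 -0.4  1.1] gap 0.004 t 37.55 p [0.4278 0.1495 0.0709]
1 shift [ -9.1 168.7  -0.3] turn about x 0.002 jawyaw -0.063 q6 0.152 F [-0.6 -0.4  1.1] gap 0.004 t 37.55 p [0.4278 0.1495 0.0709]
2 shift [ -9.    0.5 111.4] turn about x 0.002 jawyaw -0.063 q6 0.152 F [-0.6 -0.4  1.1] gap 0.004 t 37.55 p [0.4278 0.1495 0.0709]
3 shift [ -9.  168.5 111.7] turn about x 0.002 jawyaw -0.063 q6 0.152 F [-0.6 -0.4  1.1] gap 0.004 t 37.55 p [0.4278 0.1495 0.0709]
```

Contact came at 0.0709, as expected for an unpressed gasket. Pressing down.

Call:
arm_command([
  [[2,0,0,0],[2,0,0,0],[1,0,0,0],[1,0,0,0],[0,0,0,0],[0,0,0,0]],
])

```text
t: 38.15
tcp_pos: [0.4275, 0.1494, 0.0656]
tool_rot: [0.022, 0.707, -0.022, 0.707]
force: [-1.1, -1.1, 10.0]
finger_gap: 0.001
```

Call:
arm_command([
  [[1,0,0,0],[1,0,0,0],[1,0,0,0],[0,0,0,0],[0,0,0,0],[0,0,0,0]],
])

```text
t: 38.75
tcp_pos: [0.4276, 0.1494, 0.0639]
tool_rot: [0.022, 0.706, -0.022, 0.707]
force: [-2.9, -1.8, 23.6]
finger_gap: 0.002
```

Call:
arm_command([
  [[-20,0,0,0],[-10,0,28,0],[0,0,42,0],[0,0,42,0],[10,0,0,0],[9,0,0,0],[3,0,0,0],[2,0,0,0],[2,0,0,0],[0,0,0,0]],
])

```text
t: 39.75
tcp_pos: [0.5385, 0.1423, 0.0662]
tool_rot: [0.022, 0.707, -0.022, 0.707]
force: [1.3, -2.6, 5.5]
finger_gap: -0.004
```

Call:
arm_command([
  [[1,0,0,0],[1,0,0,0],[1,0,0,0],[1,0,0,0],[0,0,0,0],[0,0,0,0],[0,0,0,0]],
])

```text
t: 40.45
tcp_pos: [0.5385, 0.1423, 0.0635]
tool_rot: [0.022, 0.706, -0.022, 0.707]
force: [0.0, -2.5, 12.9]
finger_gap: 0.001
```

Call:
arm_command([
  [[1,0,0,0],[1,0,0,0],[0,0,0,0],[0,0,0,0]],
])

```text
t: 40.85
tcp_pos: [0.5386, 0.1423, 0.0632]
tool_rot: [0.022, 0.706, -0.022, 0.707]
force: [-2.9, -3.5, 25.5]
finger_gap: 0.003
```

Call:
arm_command([
  [[-20,0,0,0],[-10,42,0,0],[0,42,0,0],[0,42,0,0],[0,42,0,0],[10,0,0,0],[7,0,0,0],[3,0,0,0],[3,0,0,0],[0,0,0,0]],
])

```text
t: 41.85
tcp_pos: [0.5483, 0.3095, 0.0669]
tool_rot: [0.023, 0.708, -0.023, 0.706]
force: [-1.4, 2.3, 4.7]
finger_gap: -0.001
```

Call:
arm_command([
  [[1,0,0,0],[1,0,0,0],[1,0,0,0],[1,0,0,0],[0,0,0,0],[0,0,0,0]],
])

```text
t: 42.45
tcp_pos: [0.5486, 0.3094, 0.0639]
tool_rot: [0.024, 0.708, -0.023, 0.706]
force: [-3.2, 3.6, 9.1]
finger_gap: 0.001
```

Call:
arm_command([
  [[1,0,0,0],[1,0,0,0],[1,0,0,0],[0,0,0,0],[0,0,0,0]],
])

```text
t: 42.95
tcp_pos: [0.5486, 0.3095, 0.0636]
tool_rot: [0.024, 0.707, -0.023, 0.706]
force: [-5.7, 1.6, 23.8]
finger_gap: 0.004
```

Call:
arm_command([
  [[-20,0,0,0],[-10,0,-28,0],[0,0,-42,0],[0,0,-42,0],[10,0,0,0],[7,0,0,0],[3,0,0,0],[3,0,0,0],[2,0,0,0],[0,0,0,0]],
])

```text
t: 43.95
tcp_pos: [0.4382, 0.3162, 0.0643]
tool_rot: [0.022, 0.708, -0.023, 0.706]
force: [-1.2, 0.4, 1.1]
finger_gap: -0.004
```

Call:
arm_command([
  [[1,0,0,0],[1,0,0,0],[1,0,0,0],[0,0,0,0],[0,0,0,0]],
])

```text
t: 44.45
tcp_pos: [0.4388, 0.3165, 0.063]
tool_rot: [0.022, 0.707, -0.023, 0.707]
force: [-3.2, -2.3, 14.2]
finger_gap: -0.003
```

Call:
arm_command([
  [[1,0,0,0],[1,0,0,0],[0,0,0,0],[0,0,0,0]],
])

```text
t: 44.85
tcp_pos: [0.4388, 0.3165, 0.0629]
tool_rot: [0.022, 0.707, -0.023, 0.707]
force: [-6.8, -4.3, 28.1]
finger_gap: -0.0
```

Call:
arm_command([
  [[-20,0,0,0],[-10,-42,0,0],[0,-42,0,0],[0,-42,0,0],[0,-42,0,0],[10,0,0,0],[10,0,0,0],[3,0,0,0],[2,0,0,0],[0,0,0,0]],
])

```text
t: 45.85
tcp_pos: [0.4275, 0.1506, 0.0643]
tool_rot: [0.022, 0.707, -0.022, 0.707]
force: [0.6, 0.5, 0.5]
finger_gap: -0.004
```

Call:
arm_command([
  [[2,0,0,0],[2,0,0,0],[1,0,0,0],[0,0,0,0],[0,0,0,0]],
])

```text
t: 46.35
tcp_pos: [0.4278, 0.1505, 0.0629]
tool_rot: [0.022, 0.706, -0.022, 0.708]
force: [-4.4, 0.8, 31.1]
finger_gap: 0.002
```

Call:
arm_command([
  [[-20,0,0,0],[-10,0,28,0],[0,0,42,0],[0,0,42,0],[10,0,0,0],[10,0,0,0],[5,0,0,0],[4,0,0,0],[0,0,0,0],[0,0,0,0]],
])

```text
t: 47.35
tcp_pos: [0.5366, 0.1429, 0.063]
tool_rot: [0.022, 0.708, -0.022, 0.706]
force: [-5.5, -0.7, 19.9]
finger_gap: 0.006
```

Call:
arm_command([
  [[-20,0,0,0],[-10,42,0,0],[0,42,0,0],[0,42,0,0],[0,42,0,0],[10,0,0,0],[10,0,0,0],[5,0,0,0],[5,0,0,0],[0,0,0,0]],
])

```text
t: 48.35
tcp_pos: [0.5478, 0.3088, 0.063]
tool_rot: [0.023, 0.708, -0.023, 0.705]
force: [-6.8, -0.0, 17.3]
finger_gap: -0.002
```

Call:
arm_command([
  [[-20,0,0,0],[-40,0,0,0],[-40,0,0,0],[0,0,0,0],[0,0,0,0]],
])

```text
t: 48.85
tcp_pos: [0.5502, 0.3089, 0.1615]
tool_rot: [0.023, 0.706, -0.023, 0.707]
force: [-0.3, 0.1, -0.5]
finger_gap: -0.0
```

```bash
python3 - <<'E'
from fitall import *
def clamp(side,z):
    c=(.488,.231);a=-.065;C,S=np.cos(a),np.sin(a);x=side;return
i=snap('side','s13.png')
print(fit('side',i,lidp(.046),cy,(265,195,400,320),(.489,.229,-.065)), 'tub side (.4895,.2308,-.0657)')
for n in(i,):
    for rg in (((0,110,60),(8,255,255)),((172,110,60),(180,255,255))):
        for c,st in blobs(n[215:300,270:385],*rg,6): print('red',c+[270,215],st[4],toW('side',c+[270,215],.115).round(4))
go(.488,.231,.15,-.065)
crop(i,250,190,390,320,4.3,'c12.png')
E
```

```text
(array([ 0.4911,  0.2293, -0.0834]), np.float64(0.934)) tub side (.4895,.2308,-.0657)
red [360.56097561 262.12195122] 41 [0.3756 0.2435 0.115 ]
shift [ 10.3 -81.5 -56. ] turn about x 0.0 jawyaw -0.065 q6 0.4 F [-0.2 -0.4 -1.3] gap -0.0 t 48.9 p [0.5492 0.3087 0.1601]
```

View pics/c12.png

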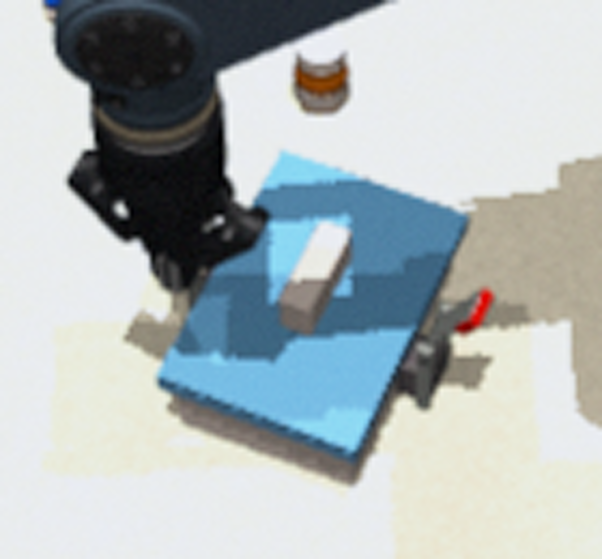

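All corners read 0.063 at contact, so the lid is home. Triangulation puts both clamps at about 2.2 rad. I go around behind the far clamp, lower, and sweep inward with the shut fingers.

Call:
arm_command([
  [[0,0,37,0],[0,0,37,0],[0,-25,35,0],[0,-30,0,0],[0,-26,0,0],[30,0,0,0],[30,0,0,0],[8,0,0,0],[0,0,0,0],[0,0,0,0]],
])

```text
t: 49.9
tcp_pos: [0.6538, 0.2226, 0.0927]
tool_rot: [0.022, 0.707, -0.022, 0.707]
force: [0.0, 0.5, 1.8]
finger_gap: 0.001
```

```bash
cat > tubgo.py <<'E'
from h import *
import sys
x,y,z=map(float,sys.argv[1:]);a=-.065;C,S=np.cos(a),np.sin(a)
go(.488+(x*C-y*S)/1e3,.231+(x*S+y*C)/1e3,z/1e3,-.065)
E
python3 tubgo.py 78 0 92; python3 - <<'E'
from h import *
i=snap('side');crop(i,240,180,390,310,4,'c13.png')
E
```

```text
shift [  0.8  -2.2 -88. ] turn about x 0.002 jawyaw -0.063 q6 0.23 F [0.  0.5 1.8] gap 0.001 t 49.9 p [0.6538 0.2226 0.0927]
```

View pics/c13.png

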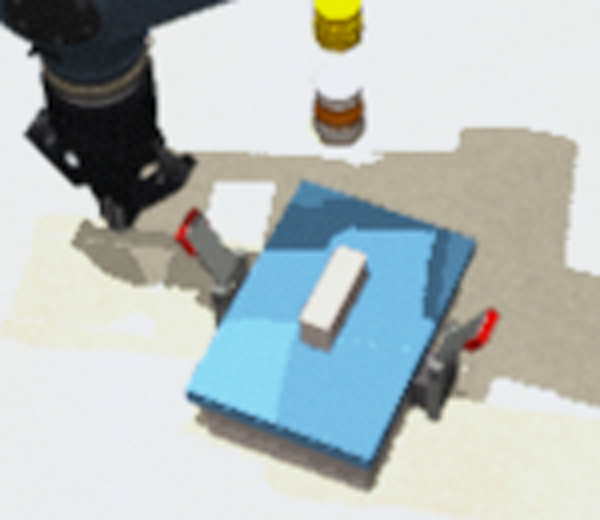

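The fingers (115,215) are clear behind the far clamp's red end (190,232). Sweeping in.

Call:
arm_command([
  [[0,-2,-15,0],[0,0,-10,0],[0,0,-10,0],[0,0,-9,0],[0,0,-9,0],[0,0,-9,0],[0,0,-9,0],[0,0,-9,0],[0,0,0,0]],
])

```text
t: 50.85
tcp_pos: [0.571, 0.2257, 0.0922]
tool_rot: [0.022, 0.708, -0.022, 0.705]
force: [-0.0, -0.4, 0.1]
finger_gap: -0.0
```

Call:
arm_command([
  [[0,0,-8,0],[0,0,0,0],[0,0,0,0]],
])

```text
t: 51.15
tcp_pos: [0.5645, 0.226, 0.0924]
tool_rot: [0.022, 0.708, -0.022, 0.706]
force: [0.5, 0.1, 0.4]
finger_gap: 0.004
```

```bash
python3 tubgo.py 78 0 92; python3 - <<'E'
from h import *
i=snap('side');crop(i,240,180,390,310,4,'c14.png')
E
```

```text
shift [0.4 0.  1.3] turn about x 0.002 jawyaw -0.063 q6 0.26 F [0.5 0.1 0.4] gap 0.004 t 51.15 p [0.5645 0.226  0.0924]
```

View pics/c14.png

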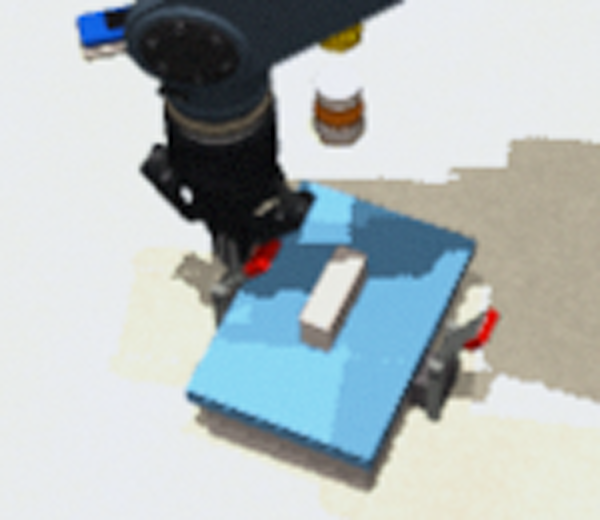

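Call:
arm_command([
  [[0,0,-6,0],[0,0,-6,0],[0,0,5,0],[-30,0,0,0],[-30,0,0,0],[0,0,-20,0],[0,0,0,0],[0,0,0,0]],
])

```text
t: 52.0
tcp_pos: [0.5381, 0.2278, 0.1524]
tool_rot: [0.022, 0.707, -0.022, 0.706]
force: [-0.3, -0.6, 0.3]
finger_gap: -0.003
```

```bash
python3 tubgo.py 50 0 71; python3 - <<'E'
from h import *
from scipy.optimize import brentq
i=snap('side')
a=-.065;C,S=np.cos(a),np.sin(a)
for rg in (((0,110,60),(8,255,255)),):
    for c,st in blobs(i[215:300,270:385],*rg,4):
        c=c+[270,215];f=lambda z:((toW('side',c,z)[:2]-[.4895,.2308])@[-S,C]);
        z=brentq(f,.03,.2);w=toW('side',c,z);print(c,st[4],z,(w[:2]-[.4895,.2308])@[C,S])
E
```

```text
shift [81.4  0.  -0.1] turn about x 0.002 jawyaw -0.063 q6 0.272 F [-0.3 -0.6  0.3] gap -0.003 t 52.0 p [0.5381 0.2278 0.1524]
[307.04651163 246.06976744] 43 0.09552877503940199 0.04972932749123448
[360.27777778 262.41666667] 36 0.10445701570208278 -0.11212446198621066
```

Call:
arm_command([
  [[25,0,0,0],[20,0,0,0],[12,0,0,0],[8,0,0,0],[6,0,0,0],[4,0,0,0],[2,0,0,0],[0,0,0,0],[0,0,0,0]],
])

```text
t: 52.95
tcp_pos: [0.5394, 0.2279, 0.0761]
tool_rot: [0.022, 0.706, -0.022, 0.707]
force: [-0.3, -0.2, -0.1]
finger_gap: -0.0
```

Call:
arm_command([
  [[2,0,0,0],[2,0,0,0],[0,0,0,0],[0,0,0,0]],
])

```text
t: 53.35
tcp_pos: [0.5398, 0.2279, 0.072]
tool_rot: [0.022, 0.706, -0.022, 0.708]
force: [2.6, 0.0, 1.1]
finger_gap: -0.002
```

Call:
arm_command([
  [[1,0,0,0],[1,0,0,0],[0,0,0,0],[0,0,0,0]],
])

```text
t: 53.75
tcp_pos: [0.5397, 0.2279, 0.0701]
tool_rot: [0.022, 0.706, -0.022, 0.708]
force: [2.8, 0.4, 1.5]
finger_gap: -0.004
```

Call:
arm_command([
  [[1,0,0,0],[1,0,0,0],[0,0,0,0],[0,0,0,0]],
])

```text
t: 54.15
tcp_pos: [0.5397, 0.2279, 0.0699]
tool_rot: [0.022, 0.706, -0.022, 0.708]
force: [1.1, -1.4, 11.7]
finger_gap: -0.003
```

Call:
arm_command([
  [[-20,0,0,0],[-30,0,0,0],[-40,0,0,0],[-10,0,0,0],[0,0,0,0]],
])

```text
t: 54.65
tcp_pos: [0.5382, 0.228, 0.169]
tool_rot: [0.022, 0.707, -0.022, 0.707]
force: [-0.0, 0.8, -0.2]
finger_gap: -0.001
```

```bash
cat > red.py <<'E'
from h import *
from scipy.optimize import brentq
a=-.065;C,S=np.cos(a),np.sin(a)
for n,o in(('side',[.4895,.2308]),('top',[.4862,.2325])):
    i=snap(n);x0,y0,x1,y1=(270,215,385,300) if n=='side' else (225,160,290,260)
    for rg in (((0,110,60),(8,255,255)),):
        for c,st in blobs(i[y0:y1,x0:x1],*rg,4):
            c=c+[x0,y0]
            if n=='top': print('top at z .072',c.round(1),((toW(n,c,.072)[:2]-o)@[C,S]).round(4));continue
            f=lambda z:((toW(n,c,z)[:2]-o)@[-S,C])
            z=brentq(f,.02,.25);w=toW(n,c,z);print(n,c.round(1),st[4],'z',round(z,4),'x',((w[:2]-o)@[C,S]).round(4))
E
python3 red.py; python3 tubgo.py 50 0 76
```

```text
side [309.5 248.5] 56 z 0.0871 x 0.0425
side [360.3 262.3] 37 z 0.105 x -0.1122
top at z .072 [246.2 201.1] 0.0453
top at z .072 [240.4 250.7] -0.1121
shift [90.4  0.4  1.5] turn about x 0.002 jawyaw -0.063 q6 0.272 F [-0.1  0.5  0.3] gap -0.003 t 54.75 p [0.5367 0.2275 0.1664]
```

```bash
python3 - <<'E'
from h import *
i=snap('side','s15.png');j=snap('top','t15.png');a=cv2.resize(i[205:285,280:360],None,fx=5,fy=5,interpolation=2);b=cv2.resize(j[170:250,210:290],None,fx=5,fy=5,interpolation=2)
cv2.imwrite('pics/c15.png',np.hstack([a,b]))
# predicted pixel of red end centre (top, r=48) at several angles, using per-view tub offsets
A=-.065;C,S=np.cos(A),np.sin(A)
for n,o in(('side',[.4895,.2308]),('top',[.4862,.2325])):
    for th in(0,.2,.4,.6):
        print(n,th,[proj(n,[o[0]+x*C,o[1]+x*S,.067+r*np.sin(th)]).round(1).tolist() for r in(.042,.059) for x in[.084-r*np.cos(th)]])
E
```

```text
side 0 [[309.9, 252.5], [315.3, 254.3]]
side 0.2 [[309.5, 250.8], [314.8, 251.9]]
side 0.4 [[308.6, 248.9], [313.5, 249.3]]
side 0.6 [[307.2, 247.1], [311.6, 246.7]]
top 0 [[247.9, 202.4], [247.5, 207.7]]
top 0.2 [[247.4, 201.8], [246.8, 206.8]]
top 0.4 [[246.9, 200.6], [246.1, 205.1]]
top 0.6 [[246.5, 199.0], [245.5, 202.9]]
```

View pics/c15.png

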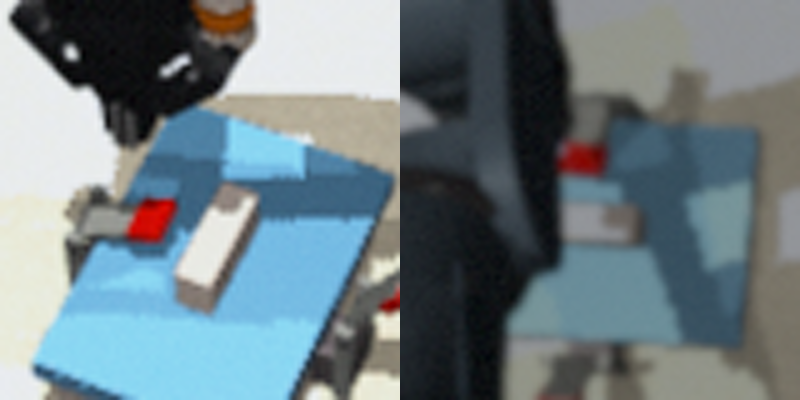

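The far clamp is still about 0.4 rad open: its red end floats at (150,220) with a shadow beneath it. Lifting the fingers evidently dragged it back up. I'll press directly on top of the red end instead.

Call:
arm_command([
  [[20,0,-14,0],[30,0,0,0],[15,0,0,0],[10,0,0,0],[6,0,0,0],[4,0,0,0],[4,0,0,0],[0,0,0,0],[0,0,0,0]],
])

```text
t: 55.75
tcp_pos: [0.5253, 0.2288, 0.0792]
tool_rot: [0.022, 0.706, -0.022, 0.707]
force: [0.2, 0.4, -0.3]
finger_gap: -0.0
```

```bash
python3 tubgo.py 36 0 74
```

```text
shift [ 5.2 -0.2 -1.4] turn about x 0.002 jawyaw -0.063 q6 0.279 F [ 0.2  0.4 -0.3] gap -0.0 t 55.75 p [0.5253 0.2288 0.0792]
```

Call:
arm_command([
  [[2,0,0,0],[2,0,0,0],[2,0,0,0],[0,0,0,0],[0,0,0,0]],
])

```text
t: 56.25
tcp_pos: [0.5248, 0.2289, 0.0739]
tool_rot: [0.022, 0.707, -0.022, 0.707]
force: [-1.2, 0.7, 7.7]
finger_gap: 0.004
```

```bash
python3 red.py
```

```text
side [311.9 254.6] 26 z 0.0591 x 0.036
side [360.3 262.3] 35 z 0.1053 x -0.1121
top at z .072 [240.4 250.7] -0.1121
```

Call:
arm_command([
  [[1,0,0,0],[0,0,0,0],[0,0,0,0],[-3,0,0,0],[-20,0,0,0],[-30,0,0,0],[-40,0,0,0],[0,0,0,0],[0,0,0,0]],
])

```text
t: 57.25
tcp_pos: [0.5253, 0.2287, 0.1656]
tool_rot: [0.022, 0.706, -0.022, 0.708]
force: [-0.7, 0.2, -1.1]
finger_gap: -0.002
```

```bash
python3 red.py;python3 tubgo.py -165 0 165
```

```text
side [311.5 252.9] 54 z 0.0677 x 0.0368
side [360.3 262.3] 37 z 0.1052 x -0.1121
top at z .072 [247.5 203.6] 0.0374
top at z .072 [240.4 250.7] -0.1121
shift [  -0.8    0.7 -200.9] turn about x 0.002 jawyaw -0.063 q6 0.279 F [-0.3  0.2  0.4] gap 0.001 t 57.35 p [0.5238 0.2284 0.1637]
```

Call:
arm_command([
  [[0,0,-40,0],[0,0,-40,0],[0,0,-40,0],[0,0,-40,0],[0,0,-32,0],[0,0,0,0],[30,0,0,0],[30,0,0,0],[12,0,0,0],[0,0,0,0]],
])

```text
t: 58.35
tcp_pos: [0.3323, 0.2402, 0.0905]
tool_rot: [0.022, 0.708, -0.023, 0.705]
force: [0.2, 0.3, -0.4]
finger_gap: -0.003
```

```bash
python3 tubgo.py -78 0 92; python3 red.py
```

```text
shift [-1.8  0.8 77.9] turn about x 0.002 jawyaw -0.063 q6 0.415 F [ 0.2  0.3 -0.4] gap -0.003 t 58.35 p [0.3323 0.2402 0.0905]
side [311.6 252.9] 53 z 0.0676 x 0.0366
side [359.6 263.5] 27 z 0.0978 x -0.1105
top at z .072 [247.6 204.1] 0.0358
```

Call:
arm_command([
  [[0,0,15,0],[0,0,10,0],[0,0,9,0],[0,0,9,0],[0,0,9,0],[0,0,9,0],[0,0,9,0],[0,0,8,0],[0,0,6,0],[0,0,6,0]],
])

```text
t: 59.45
tcp_pos: [0.4221, 0.2349, 0.0924]
tool_rot: [0.022, 0.708, -0.023, 0.706]
force: [-7.2, 2.6, -4.2]
finger_gap: 0.002
```

Call:
arm_command([
  [[0,0,0,0],[0,0,-5,0],[-30,0,0,0],[-40,0,0,0],[0,0,20,0],[0,0,15,0],[0,0,0,0],[0,0,0,0]],
])

```text
t: 60.25
tcp_pos: [0.4528, 0.2332, 0.1629]
tool_rot: [0.022, 0.706, -0.022, 0.707]
force: [-0.5, -0.8, 0.2]
finger_gap: 0.001
```

```bash
python3 tubgo.py -36 0 74; python3 red.py
```

```text
shift [88.9  0.1 -0.8] turn about x 0.002 jawyaw -0.063 q6 0.319 F [-0.5 -0.8  0.2] gap 0.001 t 60.25 p [0.4528 0.2332 0.1629]
side [311.6 252.9] 53 z 0.0676 x 0.0366
side [338.6 257.1] 58 z 0.094 x -0.0476
top at z .072 [247.9 203.6] 0.0376
top at z .072 [243.1 229.6] -0.046
```

Call:
arm_command([
  [[25,0,-4,0],[20,0,0,0],[12,0,0,0],[10,0,0,0],[8,0,0,0],[6,0,0,0],[4,0,0,0],[3,0,4,0],[0,0,0,0],[0,0,0,0]],
])

```text
t: 61.35
tcp_pos: [0.4526, 0.2332, 0.0746]
tool_rot: [0.022, 0.707, -0.022, 0.707]
force: [-0.2, -0.3, 0.4]
finger_gap: 0.0
```

```bash
python3 tubgo.py -36 0 74; python3 red.py
```

```text
shift [ 0.6  0.1 -0.5] turn about x 0.002 jawyaw -0.063 q6 0.319 F [-0.2 -0.3  0.4] gap 0.0 t 61.35 p [0.4526 0.2332 0.0746]
side [311.6 252.9] 53 z 0.0676 x 0.0366
side [335.3 262.8] 28 z 0.0585 x -0.0375
top at z .072 [247.6 203.9] 0.0363
top at z .072 [248.2 228.5] -0.042
```

Call:
arm_command([
  [[1,0,0,0],[1,0,0,0],[1,0,0,0],[0,0,0,0],[0,0,0,0]],
])

```text
t: 61.95
tcp_pos: [0.453, 0.2333, 0.0736]
tool_rot: [0.022, 0.706, -0.022, 0.707]
force: [-2.7, -0.9, 14.9]
finger_gap: 0.0
```

Call:
arm_command([
  [[-3,0,0,0],[-20,0,0,0],[-30,0,0,0],[-40,0,0,0],[-20,0,0,0],[0,-40,0,0],[0,-40,0,0],[0,-40,0,0],[0,-40,0,0],[0,-40,0,0]],
])

```text
t: 62.95
tcp_pos: [0.4399, 0.0322, 0.1849]
tool_rot: [0.022, 0.707, -0.022, 0.707]
force: [0.5, 0.3, -0.4]
finger_gap: -0.004
```

Call:
arm_command([
  [[0,-40,0,0],[0,-40,0,0],[0,-20,0,0],[0,0,0,0],[0,0,0,0],[0,0,0,0]],
])

```text
t: 63.55
tcp_pos: [0.4336, -0.0651, 0.1847]
tool_rot: [0.022, 0.707, -0.022, 0.707]
force: [-0.2, 0.8, -0.0]
finger_gap: -0.002
```

```bash
python3 red.py; python3 - <<'E'
from fitall import *
i=snap('side','s16.png');j=snap('top','t16.png')
print(fit('side',i,lidp(.046),cy,(265,195,400,320),(.489,.229,-.065)), 'tub side (.4895,.2308,-.0657)')
a=cv2.resize(i[200:290,280:370],None,fx=4.4,fy=4.4,interpolation=2);b=cv2.resize(j[170:260,205:295],None,fx=4.4,fy=4.4,interpolation=2)
cv2.imwrite('pics/c16.png',np.hstack([a,b]))
E
```

```text
side [311.6 252.9] 53 z 0.0676 x 0.0366
side [335.2 261. ] 57 z 0.0676 x -0.0371
top at z .072 [247.6 204. ] 0.0362
top at z .072 [245.9 226.6] -0.0361
(array([ 0.4916,  0.2289, -0.0803]), np.float64(0.895)) tub side (.4895,.2308,-.0657)
```

View pics/c16.png

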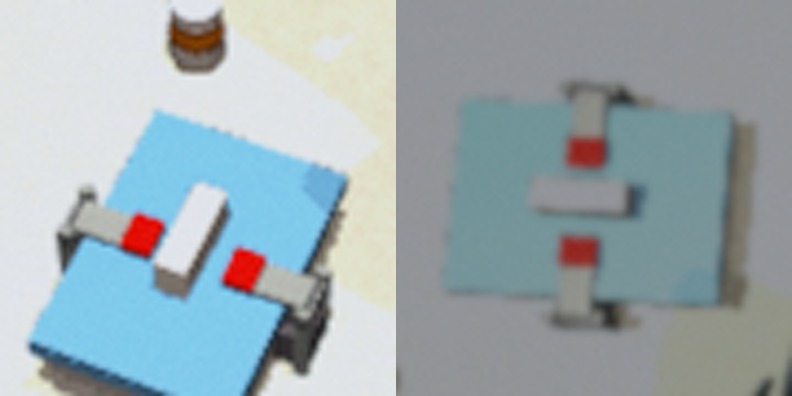

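The last picture shows both clamps flat over the lid, with red ends at (143,235) and (245,270). The handle is midway between them and the gripper is clear. Handing in.

```bash
python3 -c "
from station import ticket;print(ticket.sign_off())"
```

```text
the job is handed in; nothing more can be done
None
```

All four canisters are in their own wells, the lid is seated and both clamps are shut. I handed the job in at about 64 s with the gripper clear, and the system gave no verdict.

- **Canisters:** seen upright in four separate wells. Each was released within about 2 mm of the planned well centre. The lid now hides them, so this was not rechecked.
- **Lid:** I pressed every corner, and each last contact read 0.063 m, which is fully home (two were pressed a second time). The last side-view fit puts the lid about 2–3 mm off the tub's centre, inside the 10 mm limit. That fit also showed about 0.015 rad of yaw against the tub; I put that down to the clamps and shadows covering part of the lid.
- **Clamps:** both red ends measure about 36–37 mm from the tub's middle in both cameras, against 36 mm for shut.
- **One failed check:** my first press on the far clamp left it about 0.4 rad open, probably because the lifting fingers dragged it back up. I pressed again directly on its red end and the recheck was good.
- **Bystanders:** I never touched the pill pot or the others. I did not measure their positions at the end.
- **Side view:** it reads about 3–4 mm off the top view. I used the average of the two, or compared within one view.

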